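# Load the last tub in the tray and wedge the row tight

## Robot

A 7-joint arm with a two-finger parallel gripper is mounted at the origin on a cart in front of the work surface, level with it; the furniture and walls round the work are solid. World frame = base frame: x ahead of the robot, y to its left, z up, the work surface at z = 0. Lengths are in m, angles in rad, forces in N, time in s.
With the tool pointing down it reaches from about 0.425 to 0.875 m from the base axis. Payload 4.7 kg.
Tool frame: the origin (TCP) lies on the centre line of the jaws, within the pads' length; the fingertips stand ahead of it and the grasp point (between the pads) lies 8 mm behind it (ctrl.finger_overhang is the x of the fingertips in the tool frame, in m); x points along the fingers, z is the direction in which the jaws open and shut, and the axes are right-handed (so a half turn about x gives the same grasp; the last joint's range is limited). The gripper opens to 87 mm and grips with 3 to 60 N. Pads are 19 mm wide; open, the fingers measure 117 mm over their backs; the gripper's body (75 mm by 190 mm) begins 51 mm behind the grasp point.
Start: joints at [1.147, 0.321, -0.07, 1.45, 0.023, 1.371, -0.057], TCP at [0.276, -0.589, 0.234] pointing down, gripper open.
Joint ranges: [-2.86, 2.86], [-0.3, 2.09], [-1.38, 1.24], [0.06, 2.45], [-1.56, 4.7], [0.09, 2.05], [-2.69, 2.69]. Speed limits (rad/s): [2.57, 2.57, 3.14, 3.14, 3.14, 3.14, 3.14].

## Interface

Orientations are given as a rotation vector (axis times angle).
In Python, from bench import readout, viewer, job, nets, ctrl gives the robot as it stands.
- The arm moves only by the shell command python3 -m creep 'ROWS' [FORCE]. ROWS is JSON, a list of rows, each an object with "linear": the shift along the tool's x, y, z in m, a list of three; "twist": the turn, a rotation vector about the tool's x, y, z in degrees, a list of three; "fingers": the gripper's target within -1 to 1 (shut at 1, half-way at 0, fully open at -1). A call has 1 to 8 rows; each row is the pose to reach, as a shift and turn from the pose commanded when the call began, along the tool's axes at that moment; what a row does not reach only later rows make up. A row lasts 1/12 s, in which the tool goes at most 41.7 mm and 7.16 degrees, less where a joint would pass 70% of its speed; a pose out of reach is approached as far as the arm can. A call with a gripper value outside its range is refused whole. The fingers move at their own pace and stop on an object; FORCE is the grip in N (left out, the last holds). Time passes only in rows, so rows that repeat a pose let the fingers close. It gives the time, the measured TCP pose, the force and the opening at its end, in the units of the state.
- readout.get_state(): the state, without advancing time (a new reading comes with each control period).
- viewer.get_image(name): name is "scene" or "top" or "wrist"; returns (picture, depth): 400x640x3 uint8, red, green, blue; 400x640 float32, m along the optical axis (not along the pixel's ray), 0 where there is no reading.
- viewer.camera_params(name): a dict with "K" (3x3 intrinsics, pixels), "cam_to_world" (4x4, takes a point from camera to world coordinates). Camera axes: x right, y down, z forward; pixel columns grow to the right and rows downward; lengths in m; the calibration is good to about 2 mm. A picture is of the moment at which its call begins: read the wrist's pose just before it. camera_params takes no time and is no camera call; for the wrist camera it gives the pose at the moment of the call.
- job.close_job(): hands the job in, once; it reports no verdict.
Trained networks look in the newest picture that a camera, given by its name, has taken for a name from the list of things; names that differ only in an ending like _2 or _b are one class to them, and where a whole thing is asked for, a point or a joint stands for the part that bears it (a point fixed in the world has none). Each returns a list of dicts, best first, with "conf" (0 to 1); they miss things now and then, are a little off and sometimes report something else, mostly with a low value. They report only what shows in the picture. A call takes as long as a camera call.
- nets.boxes_of(camera, label): "centre" ([x, y, z] in m, in world coordinates, good to about 4 mm: the middle of the surface that is visible of it).
- nets.place_of(camera, label): "centre" ([x, y, z] in m, in world coordinates, good to about 4 mm: a listed point, or the origin of a listed thing).
The state is a dict: "time": time; "joint_positions": joint angles; "qd": joint speeds; "joint_torque": joint torques, N m; "position": TCP position; "tool_rot": TCP orientation; "ft_force": force on the tool from outside, world axes, zero at the start; "torque": the same for the moment, N m; "grip_width": opening from 0.0 (shut) to 1.0 (fully open).
Only numpy, scipy, OpenCV 4.12 (cv2) and the standard library are available. Lean on these libraries where they do the work, as an engineer would, in place of code of your own. Each camera call takes 0.05 s, during which the arm holds its last target.

## Task

Get this tray of gel tubs ready to carry: take the single tub that stands apart from the others, to the right of the tray, and set it upright into the free place in the tray's row, next to the sliding board. Then take the wooden wedge, thin end first, and drive it along the tray floor into the gap between the sliding board and the tray's tapered end cleat, until the row is clamped tight and the wedge stays put by itself. Let go, with every tub still standing flat in the row, and do not upset the steel cup or the tub lid.

Things in the scene. Friction and masses are not known exactly. Their poses are not given: they have to be found in the camera images.
- tub_tray: Fixed wooden tray for a row of 3 tubs, 116 (x) x 375 (y), base 12 mm thick. Origin: centre of underside. +x: the way the wedge is driven, away from the robot. y: along the row, from the fixed stop (face y -0.1675, 54 mm high) to the wedge gap at high y. Low rails, 22 mm above the base, inner faces x -0.047 and 0.047; they end at y 0.1125. Bar handles stick out 35 mm at both ends.
- sliding_board: Plywood board across the tray, 88 (x) x 16 (y) x 53 mm high; slides along the tray's y by up to 16 mm (friction 0.5 N), cannot turn or lift. Origin: middle of the foot of its tub-side face, axes as the tray's; at y 0.1295 of the tray when fully back, 9 to 13 mm lower when clamped. Behind it a tapered cleat, 36 mm high, face from (x -0.038, y 0.022) to (0.022, 0.0268) in its own frame.
- wedge: Smooth hardwood wedge flat on the bench: 125 mm long (x), 34 high (z), 26 thick at the butt (x -0.0625), 6 at the thin end (x +0.0625), both upright faces tapering alike. Origin: centre of underside. 70 g. Clamped, its butt still stands 15 to 35 mm out of the gap's mouth. A push of 12 to 20 N along the tray's x locks the row; the wedge then stays by itself.
- wedge_tip (a point): Middle of the wedge's thin end face, 17 mm above its underside, on the wedge's x axis.
- tub_loose: The single tub standing apart on the bench, right of the tray: pink, open, 55 mm high, 96 across the rim, 76 across the foot, set gel inside to about 40 mm; 0.16 to 0.33 kg. Origin: centre of underside, z up. Lift it by pinching the rim wall (10 to 14 mm thick): one finger inside, one outside, tips 12 to 15 mm below the rim, pinch centred 43 mm from the tub's axis.
- tub_middle: A tub of the same kind standing in the middle of the tray's row, next to the free place. Origin: centre of the underside.
- tub_end: A tub of the same kind standing in the tray against the fixed stop. Origin: centre of the underside.
- free_place (a point): Point on the tray's floor where the centre of the loose tub's underside ends once the row is clamped (x 0, y 0.070, z 0.012 in the tray's frame). At first there are 4 to 10 mm to spare in y for a tub between the middle tub and the board.
- gap_mouth (a point): Point on the tray's floor (tray's x -0.038, y 0.1567, z 0.012): middle of the wedge gap's mouth while the board is fully back; the mouth is then 10.6 mm wide and widens as the board moves. The gap narrows towards +x with the wedge's taper; its other side is the fixed end cleat, 36 mm high, face from (x -0.038, y 0.1621) to (0.022, 0.1573), before a 40 mm high end board.
- steel_cup: Bystander: open steel cup, 72 mm across, 82 mm high, standing on the bench. Origin: centre of the underside.
- tub_lid_4: Bystander: pink round tub lid, 98 mm across, 16 mm high, lying on the bench. Origin: centre of the underside.

How it is judged:
On the way, in this order (a step that is already met when the one before it is completed fails the run):
1. the loose tub stands on the tray floor in the free place of the row (x of tub_loose in the frame of tub_tray between -0.012 and 0.012 m and y of tub_loose in the frame of tub_tray between 0.0635 and 0.0875 m and z of tub_loose in the frame of tub_tray between 0.008 and 0.017 m and angle between tub_loose's own z axis and vertical below 0.1 rad), for 0.2 s.
2. the wedge, thin end first, is started in the gap: its thin end at least 20 mm past the mouth (x of wedge_tip in the frame of tub_tray above -0.018 m and y of wedge_tip in the frame of tub_tray between 0.135 and 0.165 m and z of wedge_tip in the frame of tub_tray below 0.045 m), for 0.1 s.
At the end, for the whole second after the job is handed in: three tubs stand flat in the row (within 12 mm of their clamped places, tilt under 0.1 rad); the wedge lies flat in the gap, thin end at least 50 mm past the mouth; let go, it presses the board and the board the loose tub with over 6 N each; nothing moves (x of tub_loose in the frame of tub_tray between -0.012 and 0.012 m and y of tub_loose in the frame of tub_tray between 0.058 and 0.082 m and z of tub_loose in the frame of tub_tray between 0.008 and 0.017 m and angle between each of tub_loose, tub_middle, tub_end, wedge's own z axis and vertical below 0.1 rad and x of tub_middle in the frame of tub_tray between -0.012 and 0.012 m and y of tub_middle in the frame of tub_tray between -0.037 and -0.013 m and z of tub_middle in the frame of tub_tray between 0.008 and 0.017 m and x of tub_end in the frame of tub_tray between -0.012 and 0.012 m and y of tub_end in the frame of tub_tray between -0.132 and -0.108 m and z of tub_end in the frame of tub_tray between 0.008 and 0.017 m and x of wedge_tip in the frame of tub_tray above 0.012 m and y of wedge_tip in the frame of tub_tray between 0.135 and 0.165 m and z of wedge_tip in the frame of tub_tray between 0.022 and 0.036 m and contact force between wedge and sliding_board above 6 N and contact force between sliding_board and tub_loose above 6 N and linear speed of each of wedge, tub_loose below 0.01 m/s); the robot touches nothing.
It fails at once if the steel cup is pushed more than 30 mm or knocked over (distance of steel_cup from where it was at the start of the episode above 0.03 m or angle between steel_cup's own z axis and vertical above 0.5 rad).
It fails at once if the tub lid on the bench is pushed more than 30 mm (distance of tub_lid_4 from where it was at the start of the episode above 0.03 m).
It fails at once if a tub is tipped over (angle between any of tub_loose, tub_middle, tub_end's own z axis and vertical above 0.8 rad).
It also fails if it takes over 67 s, if anything falls off the work surface, if the arm or the gripper's body presses on something with over 40 N, if the wrist force passes 120 N, or if a joint passes its speed limit or range.

## Working session

There is one attempt and no reset: what is moved stays moved. The work goes in short steps, Python scripts to look and compute and a shell command to move; the robot and the scene stay as the last step left them, time stands still between calls to the robot, and variables do not carry over. Pictures are saved under pics/ and viewed, and the job is handed in when it is done.

```bash
ls; mkdir -p pics; python3 - <<'E'
from bench import readout, viewer, nets, ctrl
import cv2,json
s=readout.get_state(); print({k:(v if not hasattr(v,'tolist') else v.tolist()) for k,v in s.items()}); print(ctrl.finger_overhang,[a for a in dir(ctrl) if a[0]!='_'])
for c in ['scene','top']:
    im,d=viewer.get_image(c); cv2.imwrite(f'pics/{c}0.png',im[:,:,::-1])
    p=viewer.camera_params(c); print(c,p['K'],p['cam_to_world'])
    for l in ['tub_tray','sliding_board','wedge','wedge_tip','tub_loose','tub_middle','tub_end','free_place','gap_mouth','steel_cup','tub_lid_4']:
        r=nets.place_of(c,l); print(l,[( [round(x,4) for x in q['centre']],round(q['conf'],2)) for q in r[:4]])
print(readout.get_state()['time'])
E
```

```text
pics
{'time': 0.0, 'joint_positions': [1.1470870557460382, 0.3218389470706341, -0.07012989536251515, 1.451668876119398, 0.022583880120891464, 1.3707835066988567, -0.05691759122358813], 'qd': [-0.0013409903856438487, -0.0010086626799418984, 0.00013095181526900706, -0.0002991282726445678, 6.337675092865716e-05, 0.0005675102227268878, -0.00036168800935853585], 'joint_torque': [0.0001480435639678035, -49.12828803062439, -0.4037046991288662, -31.25346064567566, -0.06390874274075031, 0.043531281407922506, 0.0002014104893532931], 'position': [0.2753344614448822, -0.5882223573116091, 0.23245455146887645], 'tool_rot': [0.8819210205947849, 1.3867804233309544, -0.8803312605382618], 'ft_force': [0.2542579902682454, -0.9300031643158287, 0.7801186672691901], 'torque': [-0.02878850978225929, 0.03989894285032296, -0.061545320722336365], 'grip_width': 0.9961909022099834}
0.011 ['MotionError', 'finger_overhang']
scene [[469.89402816   0.         308.27861715]
 [  0.         469.89402816 200.84736589]
 [  0.           0.           1.        ]] [[-0.91192654 -0.28619072  0.29408309  0.1430465 ]
 [-0.409
[... 1052 characters left out ...]
 -0.00452901 -0.01900806]
 [ 0.00650457 -0.19481022 -0.98081939  1.25854751]
 [ 0.          0.          0.          1.        ]]
tub_tray [([0.4892, -0.0061, 0.0006], 0.89)]
sliding_board [([0.5265, 0.1156, 0.0111], 0.69)]
wedge [([0.5474, 0.3473, 0.003], 0.72)]
wedge_tip [([0.6064, 0.3624, 0.0189], 0.85)]
tub_loose [([0.6248, -0.2755, -0.0006], 0.9), ([0.5007, 0.1584, 0.0129], 0.26)]
tub_middle [([0.4823, -0.0264, 0.0136], 0.81)]
tub_end [([0.4515, -0.1155, 0.0132], 0.91)]
free_place [([0.5093, 0.0631, 0.0115], 0.94)]
gap_mouth [([0.4995, 0.1546, 0.0127], 0.56), ([0.4953, -0.0048, 0.0033], 0.37)]
steel_cup [([0.7589, -0.1977, -0.0041], 0.72)]
tub_lid_4 [([0.6336, -0.4258, 0.0004], 0.7)]
1.2
```

View pics/top0.png

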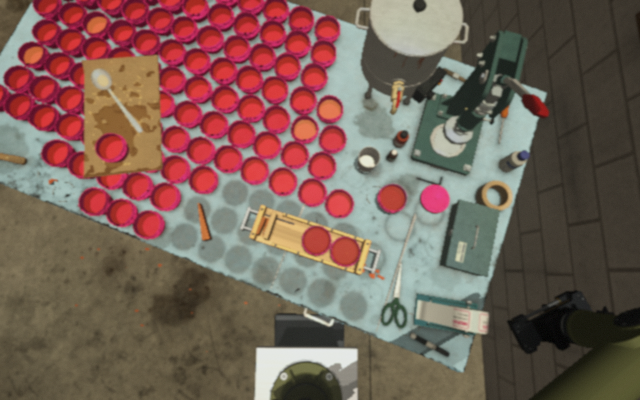

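View pics/scene0.png

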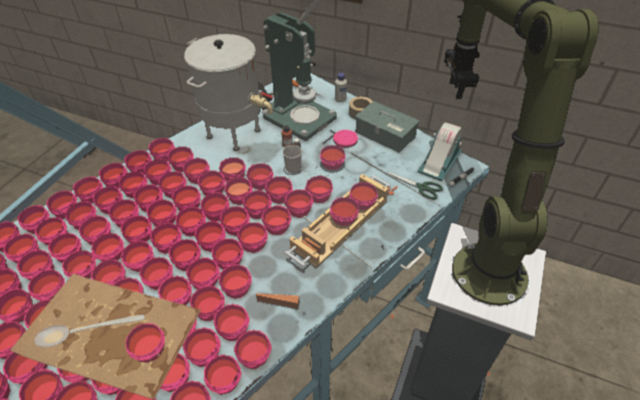

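```bash
cat > h.py <<'E'
import numpy as np
from scipy.spatial.transform import Rotation as R
from bench import readout, viewer, nets
def st(): 
    s=readout.get_state(); return np.array(s['position']),R.from_rotvec(s['tool_rot']),s
def down(yaw):  # tool x down, tool z along horizontal dir yaw
    z=np.array([np.cos(yaw),np.sin(yaw),0]);x=np.array([0,0,-1.]);return R.from_matrix(np.c_[x,np.cross(z,x),z])
def delta(p,yaw):
    """yaw mod pi choose nearest"""
    c,r,s=st(); best=None
    for k in (0,np.pi):
        t=(r.inv()*down(yaw+k)).as_rotvec(degrees=True)
        if best is None or np.linalg.norm(t)<np.linalg.norm(best): best=t
    l=r.inv().apply(np.array(p)-c)
    print('lin mm',(l*1e3).round(1),'|l|',np.linalg.norm(l).round(3),'twist',best.round(1),'t',round(s['time'],2),'F',np.round(s['ft_force'],1),'w',round(s['grip_width'],3))
    return l,best
def fit(loc,w):
    loc=np.array(loc)[:,:2];w=np.array(w)[:,:2];a=loc-loc.mean(0);b=w-w.mean(0)
    th=np.arctan2((a[:,0]*b[:,1]-a[:,1]*b[:,0]).sum(),(a*b).sum())
    Rm=np.array([[np.cos(th),-np.sin(th)],[np.sin(th),np.cos(th)]]);t=w.mean(0)-Rm@loc.mean(0)
    return th,t,(w-(loc@Rm.T+t))
E
python3 - <<'E'
from h import *
loc=[(0,0),(0,.1295),(0,.07),(-.038,.1567)]*2+[(0,-.12)]*2
w=[(.4853,-.0059),(.5252,.1177),(.5068,.0619),(.5029,.1557),(.4892,-.0061),(.5265,.1156),(.5093,.0631),(.4995,.1546),(.4575,-.1232),(.4515,-.1155)]
th,t,res=fit(loc,w);print(np.degrees(th),t,(res*1e3).round(1))
c,r,s=st();print(r.as_matrix().round(3))
u=np.array([np.cos(th),np.sin(th)])
tub=np.array([.6243,-.2758]);print(tub-.043*u)
delta([*(tub-.043*u),.23],th)
E
```

```text
-17.303209786210367 [ 0.48857554 -0.00557257] [[-3.3 -0.3]
 [-1.9 -0.4]
 [-2.6  0.6]
 [ 4.   0.4]
 [ 0.6 -0.5]
 [-0.6 -2.5]
 [-0.1  1.8]
 [ 0.6 -0.7]
 [ 4.6 -3.1]
 [-1.4  4.6]]
[[-0.     0.906  0.424]
 [-0.     0.424 -0.906]
 [-1.    -0.     0.   ]]
[ 0.583246   -0.26301058]
lin mm [   3.6  416.8 -164.5] |l| 0.448 twist [-47.6   0.    0. ] t 1.2 F [ 0.5  0.2 -1.2] w 1.001
```

```bash
python3 -m creep '[{"linear":[0,0.04,-0.015],"twist":[-6,0,0],"fingers":-1},{"linear":[0,0.075,-0.03],"twist":[-12,0,0],"fingers":-1},{"linear":[0,0.11,-0.044],"twist":[-18,0,0],"fingers":-1},{"linear":[0,0.148,-0.058],"twist":[-24,0,0],"fingers":-1},{"linear":[0,0.185,-0.073],"twist":[-30,0,0],"fingers":-1},{"linear":[0,0.22,-0.087],"twist":[-36,0,0],"fingers":-1},{"linear":[0,0.26,-0.102],"twist":[-42,0,0],"fingers":-1},{"linear":[0,0.3,-0.118],"twist":[-47.6,0,0],"fingers":-1}]'
python3 - <<'E'
from h import *
th=np.radians(-17.3)
delta([.5832,-.263,.23],th)
E
```

```text
time: 1.87
position: [0.4965, -0.3553, 0.2339]
tool_rot: [0.233, 1.558, -0.234]
ft_force: [-0.0, 0.2, 0.5]
grip_width: 1.002
lin mm [  3.9 113.7  55.8] |l| 0.127 twist [0.2 0.  0. ] t 1.87 F [-0.   0.2  0.5] w 1.002
```

```bash
python3 -m creep '[{"linear":[0,0.035,0.018],"twist":[0,0,0],"fingers":-1},{"linear":[0,0.07,0.036],"twist":[0,0,0],"fingers":-1},{"linear":[0,0.1,0.05],"twist":[0,0,0],"fingers":-1},{"linear":[0,0.114,0.056],"twist":[0,0,0],"fingers":-1},{"linear":[0,0.114,0.056],"twist":[0,0,0],"fingers":-1}]'
python3 - <<'E'
from h import *
import cv2
th=np.radians(-17.3)
delta([.5832,-.263,.23],th)
p=viewer.camera_params('wrist');print(p)
im,d=viewer.get_image('wrist');np.savez('w1.npz',im=im,d=d,K=p['K'],T=p['cam_to_world']);cv2.imwrite('pics/w1.png',im[:,:,::-1])
print(nets.place_of('wrist','tub_loose'))
E
```

```text
time: 2.28
position: [0.5862, -0.2582, 0.2336]
tool_rot: [0.233, 1.557, -0.228]
ft_force: [0.4, -0.4, -0.4]
grip_width: 0.997
lin mm [ 3.5 -5.5 -1.5] |l| 0.007 twist [ 0.5  0.  -0.2] t 2.28 F [ 0.4 -0.4 -0.4] w 0.997
{'K': array([[290.63368622,   0.        , 319.48758396],
       [  0.        , 290.63368622, 195.07624212],
       [  0.        ,   0.        ,   1.        ]]), 'cam_to_world': array([[ 9.57099460e-01, -2.80458674e-01, -7.28255125e-02,
         6.06208644e-01],
       [-2.89759595e-01, -9.26395565e-01, -2.40480008e-01,
        -1.90986543e-01],
       [-2.05275891e-05,  2.51265177e-01, -9.67918287e-01,
         3.86073223e-01],
       [ 0.00000000e+00,  0.00000000e+00,  0.00000000e+00,
         1.00000000e+00]])}
[{'centre': [0.6274, -0.2757, -0.001], 'conf': 0.56}, {'centre': [0.4494, -0.1227, 0.013], 'conf': 0.35}]
```

View pics/w1.png

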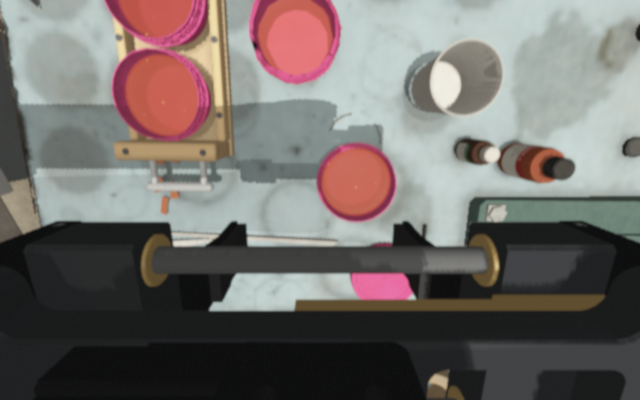

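```bash
cat >> h.py <<'E'
def cloud(d,K,T):
    v,u=np.mgrid[0:d.shape[0],0:d.shape[1]]
    P=np.stack([(u-K[0,2])/K[0,0]*d,(v-K[1,2])/K[1,1]*d,d,np.ones_like(d)],-1)@T.T
    return P[...,:3]
def circ(xy):
    from scipy.optimize import least_squares
    r=least_squares(lambda q:np.hypot(*(xy-q[:2]).T)-q[2],[*xy.mean(0),.045],loss='soft_l1',f_scale=.002);return r.x,np.abs(r.fun).mean()
E
python3 - <<'E'
from h import *
f=np.load('w1.npz');P=cloud(f['d'],f['K'],f['T'])
def rim(c,z0,z1,tag):
    m=(f['d']>0)&(np.hypot(P[...,0]-c[0],P[...,1]-c[1])<.062)&(P[...,2]>z0)&(P[...,2]<z1)
    xy=P[m][:,:2];print(tag,m.sum(),circ(xy),np.percentile(P[m][:,2],[5,50,95]).round(4))
    r=np.hypot(*(xy-circ(xy)[0][:2]).T);print(np.percentile(r,[1,10,50,90,99]).round(4))
rim((.6255,-.2757),.050,.062,'loose')
rim((.4545,-.119),.062,.074,'end')
m=(f['d']>0)&(np.hypot(P[...,0]-.6255,P[...,1]+.2757)<.02);print(np.median(P[m][:,2]))
m=(f['d']>0)&(abs(P[...,2])<.005);print(m.sum(),np.median(P[m][:,2]))
E
```

```text
loose 532 (array([ 0.62706728, -0.27365576,  0.04452841]), np.float64(0.0004555040765122258)) [0.0503 0.055  0.057 ]
[0.0435 0.0438 0.0445 0.0454 0.0459]
end 1766 (array([ 0.4508262 , -0.12261651,  0.04824993]), np.float64(0.004715632414980894)) [0.0624 0.0669 0.0689]
[0.0395 0.0413 0.0483 0.0575 0.0649]
0.29378349769289835
102449 0.0007501348954778164
```

```bash
python3 - <<'E'
from h import *
th=np.radians(-17.3);u=np.array([np.cos(th),np.sin(th)])
p=np.array([.6263,-.2743])-.043*u;print(p)
delta([*p,.0525],th)
E
```

```text
[ 0.58524529 -0.26151288]
lin mm [180.9   3.1   1.4] |l| 0.181 twist [ 0.1 -0.   0. ] t 2.38 F [ 0.3 -1.1  0.4] w 1.002
```

```bash
python3 -m creep '[{"linear":[0.03,0.003,0.001],"twist":[0,0,0],"fingers":-1},{"linear":[0.06,0.003,0.001],"twist":[0,0,0],"fingers":-1},{"linear":[0.09,0.003,0.001],"twist":[0,0,0],"fingers":-1},{"linear":[0.12,0.003,0.001],"twist":[0,0,0],"fingers":-1},{"linear":[0.145,0.003,0.001],"twist":[0,0,0],"fingers":-1},{"linear":[0.162,0.003,0.001],"twist":[0,0,0],"fingers":-1},{"linear":[0.162,0.003,0.001],"twist":[0,0,0],"fingers":-1}]' 15
python3 - <<'E'
from h import *
import cv2
th=np.radians(-17.3)
delta([.58525,-.2615,.0525],th)
im,d=viewer.get_image('wrist');cv2.imwrite('pics/w2.png',im[:,:,::-1])
E
```

```text
time: 2.97
position: [0.5803, -0.2633, 0.0669]
tool_rot: [0.241, 1.566, -0.24]
ft_force: [-0.5, -1.3, -0.9]
grip_width: 1.001
lin mm [14.4  3.2  4.3] |l| 0.015 twist [-0.2 -0.5  0. ] t 2.97 F [-0.5 -1.3 -0.9] w 1.001
```

View pics/w2.png

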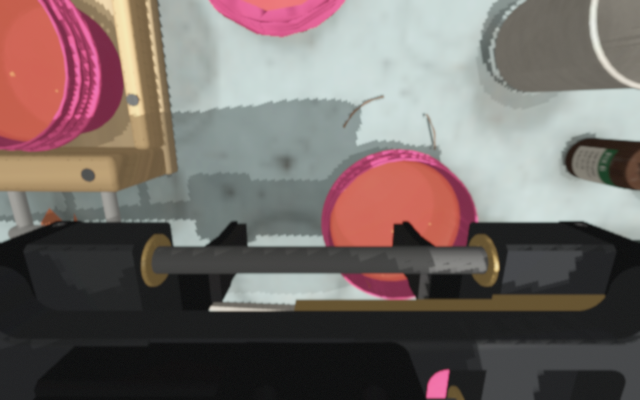

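```bash
python3 -m creep '[{"linear":[0.008,0.003,0.004],"twist":[0,0,0],"fingers":-1},{"linear":[0.0145,0.003,0.004],"twist":[0,0,0],"fingers":-1},{"linear":[0.0145,0.003,0.004],"twist":[0,0,0],"fingers":0},{"linear":[0.0145,0.003,0.004],"twist":[0,0,0],"fingers":0.5},{"linear":[0.0145,0.003,0.004],"twist":[0,0,0],"fingers":1},{"linear":[0.0145,0.003,0.004],"twist":[0,0,0],"fingers":1},{"linear":[0.0145,0.003,0.004],"twist":[0,0,0],"fingers":1},{"linear":[0.0145,0.003,0.004],"twist":[0,0,0],"fingers":1}]' 15
python3 - <<'E'
from h import *
th=np.radians(-17.3)
delta([.58525,-.2615,.0525],th)
E
```

```text
time: 3.68
position: [0.5897, -0.2602, 0.0574]
tool_rot: [0.237, 1.557, -0.237]
ft_force: [-0.1, 0.8, 0.6]
grip_width: 0.634
lin mm [ 4.9 -2.6 -3.8] |l| 0.007 twist [-0.  0.  0.] t 3.68 F [-0.1  0.8  0.6] w 0.634
```

```bash
python3 -m creep '[{"linear":[0.004,-0.001,-0.002],"twist":[0,0,0],"fingers":1},{"linear":[0.004,-0.001,-0.002],"twist":[0,0,0],"fingers":1},{"linear":[0.004,-0.001,-0.002],"twist":[0,0,0],"fingers":1},{"linear":[0.004,-0.001,-0.002],"twist":[0,0,0],"fingers":1},{"linear":[0.004,-0.001,-0.002],"twist":[0,0,0],"fingers":1},{"linear":[0.004,-0.001,-0.002],"twist":[0,0,0],"fingers":1}]' 15
python3 - <<'E'
from h import *
import cv2
th=np.radians(-17.3)
for i in range(3):
    delta([.58525,-.2615,.0525],th)
    im,d=viewer.get_image('wrist')
cv2.imwrite('pics/w3.png',im[:,:,::-1])
E
```

```text
time: 4.18
position: [0.5874, -0.2604, 0.0531]
tool_rot: [0.237, 1.558, -0.237]
ft_force: [0.2, 1.0, -0.0]
grip_width: 0.173
lin mm [ 0.6 -1.7 -1.7] |l| 0.002 twist [-0.  0.  0.] t 4.18 F [ 0.2  1.  -0. ] w 0.173
lin mm [ 0.6 -1.6 -1.7] |l| 0.002 twist [-0.  0.  0.] t 4.23 F [ 0.2  0.1 -0.4] w 0.127
lin mm [ 0.6 -1.7 -1.5] |l| 0.002 twist [-0. -0.  0.] t 4.28 F [-1.8  0.5  0.4] w 0.084
```

View pics/w3.png

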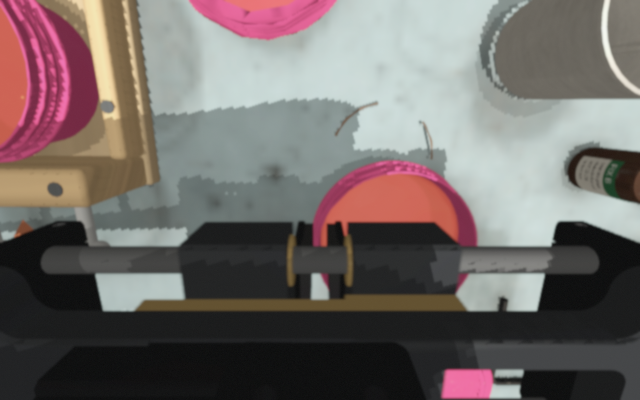

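```bash
python3 -m creep '[{"linear":[0,0,0],"twist":[0,0,0],"fingers":1},{"linear":[0,0,0],"twist":[0,0,0],"fingers":1},{"linear":[0,0,0],"twist":[0,0,0],"fingers":1}]' 20
python3 - <<'E'
from h import *
import cv2
th=np.radians(-17.3)
delta([.58525,-.2615,.0525],th)
im,d=viewer.get_image('wrist')
cv2.imwrite('pics/w4.png',im[:,:,::-1])
E
```

```text
time: 4.58
position: [0.5871, -0.2603, 0.053]
tool_rot: [0.237, 1.558, -0.237]
ft_force: [-0.3, -0.8, 0.9]
grip_width: 0.063
lin mm [ 0.5 -1.7 -1.5] |l| 0.002 twist [-0. -0.  0.] t 4.58 F [-0.3 -0.8  0.9] w 0.063
```

View pics/w4.png

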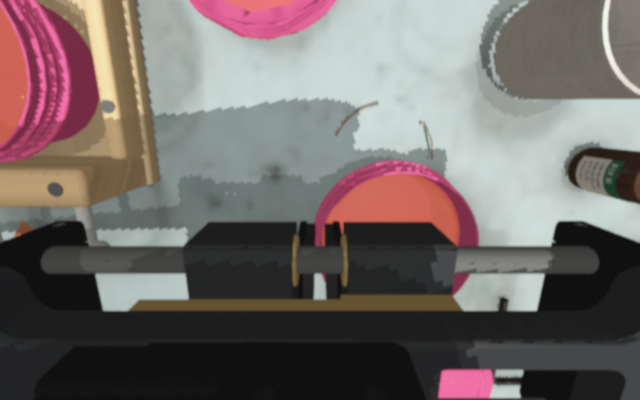

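```bash
python3 -m creep '[{"linear":[-0.01,0,0],"twist":[0,0,0],"fingers":1},{"linear":[-0.025,0,0],"twist":[0,0,0],"fingers":1},{"linear":[-0.04,0,0],"twist":[0,0,0],"fingers":1},{"linear":[-0.055,0,0],"twist":[0,0,0],"fingers":1},{"linear":[-0.07,0,0],"twist":[0,0,0],"fingers":1},{"linear":[-0.07,0,0],"twist":[0,0,0],"fingers":1}]' 22
python3 - <<'E'
from h import *
import cv2
th=np.radians(-17.3)
delta([.58525,-.2615,.0525],th)
im,d=viewer.get_image('wrist');p=viewer.camera_params('wrist')
np.savez('w5.npz',im=im,d=d,K=p['K'],T=p['cam_to_world'])
cv2.imwrite('pics/w5.png',im[:,:,::-1])
im,d=viewer.get_image('scene')
cv2.imwrite('pics/s5.png',cv2.resize(im[100:280,200:480,::-1],None,fx=2.5,fy=2.5))
delta([.58525,-.2615,.0525],th)
E
```

```text
time: 5.13
position: [0.5893, -0.2611, 0.1269]
tool_rot: [0.236, 1.552, -0.238]
ft_force: [1.4, -0.2, -0.7]
grip_width: 0.061
lin mm [74.3 -1.5 -4.2] |l| 0.074 twist [-0.   0.3  0. ] t 5.13 F [ 1.4 -0.2 -0.7] w 0.061
lin mm [70.9 -1.5 -1.8] |l| 0.071 twist [-0.  0.  0.] t 5.23 F [-0.3  0.6 -2.7] w 0.061
```

View pics/w5.png

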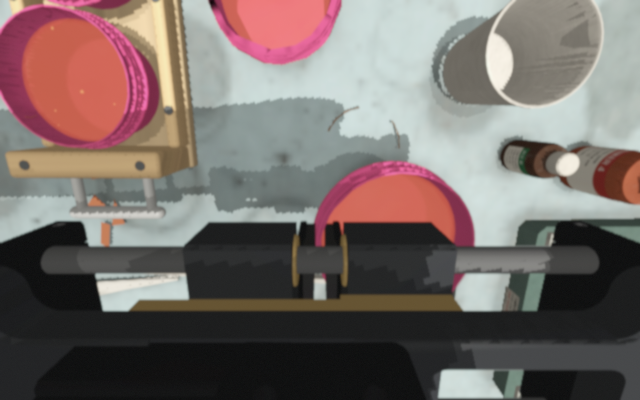

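View pics/s5.png

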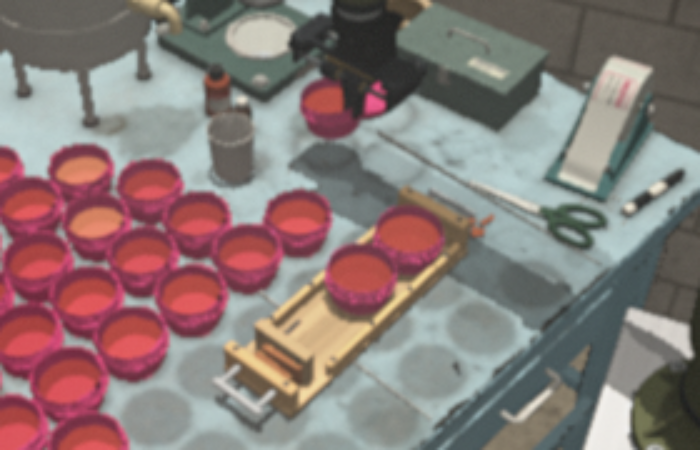

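```bash
python3 - <<'E'
from h import *
f=np.load('w5.npz');P=cloud(f['d'],f['K'],f['T']);im=f['im'].astype(int)
c,r,s=st();print(c)
m=(f['d']>0)&(np.hypot(P[...,0]-.627,P[...,1]+.275)<.062)&(P[...,2]>.117)&(P[...,2]<.137)&(im[...,0]>im[...,1]+60)
q=P[m];v,u=np.nonzero(m);print(m.sum(),np.median(q,0))
k=q[:,2]>.12
A=np.c_[q[k][:,:2],np.ones(k.sum())];co=np.linalg.lstsq(A,q[k][:,2],rcond=None)[0];print('plane',co)
x,e=circ(q[k][:,:2]);print(x,e)
rel=r.inv().apply(np.array([x[0],x[1],0])-np.array([c[0],c[1],0]));print('centre rel tool',rel)
E
```

```text
[ 0.58740711 -0.26058469  0.12339716]
1582 [ 0.63414381 -0.24080784  0.12181426]
plane [-0.01798526  0.01218323  0.13773914]
[ 0.62923612 -0.27500156  0.04452317] 0.0005258442904432646
centre rel tool [ 3.85930924e-05 -1.30854666e-03  4.42244170e-02]
```

```bash
python3 - <<'E'
from h import *
th=np.radians(-17.3);t=np.array([.4886,-.0056]);Rm=np.array([[np.cos(th),-np.sin(th)],[np.sin(th),np.cos(th)]])
p=t+Rm@[-.0442,.075];print(p)
delta([*p,.16],th)
E
```

```text
[0.46870269 0.07915103]
lin mm [ -36.9  289.  -214.4] |l| 0.362 twist [-0.  0.  0.] t 5.23 F [-0.3  0.6 -2.7] w 0.061
```

```bash
python3 -m creep '[{"linear":[-0.02,0,0],"twist":[0,0,0],"fingers":1},{"linear":[-0.037,0.016,-0.012],"twist":[0,0,0],"fingers":1},{"linear":[-0.037,0.04,-0.03],"twist":[0,0,0],"fingers":1},{"linear":[-0.037,0.07,-0.052],"twist":[0,0,0],"fingers":1},{"linear":[-0.037,0.1,-0.074],"twist":[0,0,0],"fingers":1},{"linear":[-0.037,0.13,-0.096],"twist":[0,0,0],"fingers":1},{"linear":[-0.037,0.16,-0.119],"twist":[0,0,0],"fingers":1},{"linear":[-0.037,0.19,-0.141],"twist":[0,0,0],"fingers":1}]' 25
python3 -m creep '[{"linear":[0,0.03,-0.022],"twist":[0,0,0],"fingers":1},{"linear":[0,0.055,-0.042],"twist":[0,0,0],"fingers":1},{"linear":[0,0.075,-0.057],"twist":[0,0,0],"fingers":1},{"linear":[0,0.09,-0.067],"twist":[0,0,0],"fingers":1},{"linear":[0,0.099,-0.073],"twist":[0,0,0],"fingers":1},{"linear":[0,0.099,-0.073],"twist":[0,0,0],"fingers":1},{"linear":[0,0.099,-0.073],"twist":[0,0,0],"fingers":1},{"linear":[0,0.099,-0.073],"twist":[0,0,0],"fingers":1}]' 25
python3 - <<'E'
from h import *
import cv2
th=np.radians(-17.3)
delta([.4687,.0792,.16],th)
p=viewer.camera_params('wrist');im,d=viewer.get_image('wrist')
np.savez('w6.npz',im=im,d=d,K=p['K'],T=p['cam_to_world'])
cv2.imwrite('pics/w6.png',im[:,:,::-1])
for l in ['sliding_board','free_place','gap_mouth','tub_middle','tub_tray','tub_loose']: print(l,nets.place_of('wrist',l))
E
```

```text
time: 5.9
position: [0.5072, -0.0355, 0.1585]
tool_rot: [0.237, 1.56, -0.238]
ft_force: [0.8, 1.0, -2.9]
grip_width: 0.061
time: 6.57
position: [0.4693, 0.0774, 0.1596]
tool_rot: [0.238, 1.558, -0.239]
ft_force: [-0.1, -0.2, -2.3]
grip_width: 0.062
lin mm [-0.4  1.5 -1.1] |l| 0.002 twist [-0.1 -0.   0. ] t 6.57 F [-0.1 -0.2 -2.3] w 0.062
sliding_board [{'centre': [0.5273, 0.1153, 0.0134], 'conf': 0.8}]
free_place []
gap_mouth [{'centre': [0.5053, 0.1532, 0.0161], 'conf': 0.88}]
tub_middle []
tub_tray []
tub_loose [{'centre': [0.505, 0.0622, 0.1002], 'conf': 0.85}]
```

View pics/w6.png

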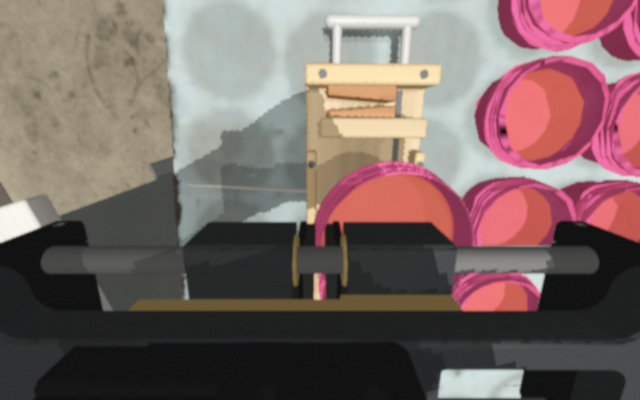

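```bash
python3 - <<'E'
from h import *
import cv2
f=np.load('w6.npz');P=cloud(f['d'],f['K'],f['T'])
th=np.radians(-17.3);t=np.array([.4886,-.0056]);Rm=np.array([[np.cos(th),-np.sin(th)],[np.sin(th),np.cos(th)]])
L=np.concatenate([(P[...,:2]-t)@Rm,P[...,2:]],-1)
H=np.arange(0,.09,.002)
def box(m,n):
    q=L[m];rc=cv2.minAreaRect((q[:,:2]*1000).astype(np.float32));print(n,m.sum(),'minrect',np.round(rc[0],1),np.round(rc[1],1),round(rc[2],2),'pct x',np.percentile(q[:,0],[1,50,99]).round(4),'y',np.percentile(q[:,1],[1,50,99]).round(4),'z',np.median(q[:,2]).round(4))
ok=f['d']>0
v=np.arange(400)[:,None]*np.ones(640)
box(ok&(v<140)&(abs(L[...,0])<.06)&(L[...,1]>.12)&(L[...,1]<.16)&(L[...,2]>.058)&(L[...,2]<.072),'board')
box(ok&(v<140)&(abs(L[...,0])<.075)&(L[...,1]>.165)&(L[...,1]<.20)&(L[...,2]>.045)&(L[...,2]<.06),'endboard')
box(ok&(v<140)&(abs(L[...,0])<.065)&(L[...,1]>.14)&(L[...,1]<.20)&(L[...,2]>.042)&(L[...,2]<.06),'cleats')
q=L[ok&(v<140)&(abs(L[...,0])<.06)&(L[...,1]>.1)&(L[...,1]<.2)];print(np.histogram(q[:,2],bins=np.arange(-.005,.08,.005)))
E
```

```text
board 2118 minrect [  0.7 137.2] [16.1 87.3] 89.87 pct x [-0.0422  0.0001  0.0432] y [0.1291 0.1372 0.1445] z 0.067
endboard 3530 minrect [  1.2 176.5] [ 23.6 113.5] 89.38 pct x [-0.0544 -0.0013  0.0552] y [0.1651 0.1776 0.1876] z 0.0527
cleats 4595 minrect [  1.1 166.6] [ 43.4 113.5] 89.38 pct x [-0.0537 -0.0013  0.0548] y [0.1453 0.1748 0.1876] z 0.0522
(array([ 105,  451,    0, 2328,   63,   53,   55,   48,  269,   84, 1492,
       3055,   10,   32, 2085,    0]), array([-0.005,  0.   ,  0.005,  0.01 ,  0.015,  0.02 ,  0.025,  0.03 ,
        0.035,  0.04 ,  0.045,  0.05 ,  0.055,  0.06 ,  0.065,  0.07 ,
        0.075]))
```

```bash
python3 - <<'E'
from h import *
import cv2
f=np.load('w6.npz');P=cloud(f['d'],f['K'],f['T']);im=f['im'].astype(int)
th=np.radians(-17.35);t=np.array([.4886,-.0056])+.0005*np.array([np.cos(th),np.sin(th)]);Rm=np.array([[np.cos(th),-np.sin(th)],[np.sin(th),np.cos(th)]])
L=np.concatenate([(P[...,:2]-t)@Rm,P[...,2:]],-1)
m=(f['d']>0)&(np.hypot(L[...,0],L[...,1]-.075)<.062)&(L[...,2]>.155)&(L[...,2]<.17)&(im[...,0]>im[...,1]+60)
q=L[m];print(m.sum(),circ(q[:,:2]),np.median(q[:,2]))
A=np.c_[q[:,:2],np.ones(len(q))];print(np.linalg.lstsq(A,q[:,2],rcond=None)[0])
c,r,s=st();print('tool local',(c[:2]-t)@Rm,c[2])
im,d=viewer.get_image('top');p=viewer.camera_params('top');P=cloud(d,p['K'],p['cam_to_world'])
L=np.concatenate([(P[...,:2]-t)@Rm,P[...,2:]],-1);im=im.astype(int)
for y in(-.12,-.022):
    m=(d>0)&(np.hypot(L[...,0],L[...,1]-y)<.06)&(L[...,2]>.06)&(L[...,2]<.075)
    q=L[m];print(m.sum(),circ(q[:,:2]),np.median(q[:,2]), np.percentile(q[:,1],[1,99]))
E
```

```text
1049 (array([-0.00041503,  0.07172047,  0.04463294]), np.float64(0.0005420521371429759)) 0.15717253743432114
[-0.03111499  0.01340247  0.15651573]
tool local [-0.04423871  0.07463331] 0.15995716244308578
150 (array([-0.00060099, -0.12286432,  0.04916719]), np.float64(0.004708669559208716)) 0.06603576916161691 [-0.17882294 -0.06245228]
78 (array([ 0.00278654, -0.02001677,  0.04498123]), np.float64(0.0014696340256719748)) 0.06544342501134703 [-0.07464315  0.02572428]
```

```bash
python3 -m creep '[{"linear":[0,0.006,0],"twist":[0,0,0],"fingers":1},{"linear":[0.02,0.006,0],"twist":[0,0,0],"fingers":1},{"linear":[0.04,0.006,0],"twist":[0,0,0],"fingers":1},{"linear":[0.06,0.006,0],"twist":[0,0,0],"fingers":1},{"linear":[0.075,0.006,0],"twist":[0,0,0],"fingers":1},{"linear":[0.082,0.006,0],"twist":[0,0,0],"fingers":1},{"linear":[0.082,0.006,0],"twist":[0,0,0],"fingers":1},{"linear":[0.082,0.006,0],"twist":[0,0,0],"fingers":1}]' 25
python3 - <<'E'
from h import *
import cv2
th=np.radians(-17.35);t=np.array([.4886,-.0056])+.0005*np.array([np.cos(th),np.sin(th)]);Rm=np.array([[np.cos(th),-np.sin(th)],[np.sin(th),np.cos(th)]])
c,r,s=st();print('tool local',(c[:2]-t)@Rm,c[2],s['ft_force'])
p=viewer.camera_params('wrist');im,d=viewer.get_image('wrist');cv2.imwrite('pics/w7.png',im[:,:,::-1])
P=cloud(d,p['K'],p['cam_to_world']);L=np.concatenate([(P[...,:2]-t)@Rm,P[...,2:]],-1);im=im.astype(int);z=c[2]
m=(d>0)&(np.hypot(L[...,0],L[...,1]-.078)<.058)&(abs(L[...,2]-z)<.006)&(im[...,0]>im[...,1]+60)
q=L[m];print(m.sum(),circ(q[:,:2]),np.median(q[:,2]))
E
```

```text
time: 7.63
position: [0.4711, 0.0853, 0.0783]
tool_rot: [0.237, 1.558, -0.237]
ft_force: [0.2, -1.0, -2.4]
grip_width: 0.06
tool local [-0.04432698  0.08154691] 0.0783421919756069 [ 0.15127453 -0.95645485 -2.44643227]
1257 (array([-0.00116211,  0.08020405,  0.04445346]), np.float64(0.0005616963463650953)) 0.07526702314104225
```

View pics/w7.png

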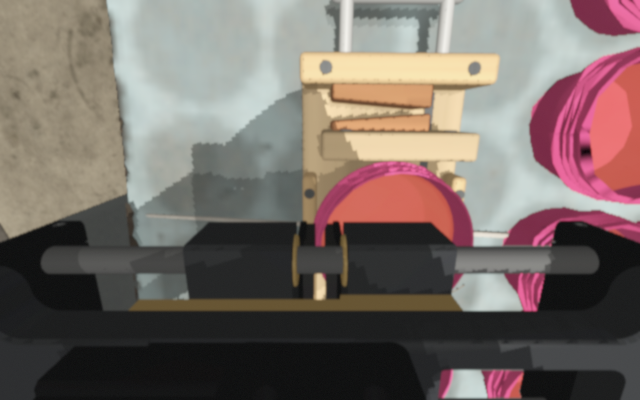

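```bash
python3 -m creep '[{"linear":[0.002,-0.0012,0.001],"twist":[0,0,0],"fingers":1},{"linear":[0.005,-0.0012,0.001],"twist":[0,0,0],"fingers":1},{"linear":[0.007,-0.0012,0.001],"twist":[0,0,0],"fingers":1},{"linear":[0.009,-0.0012,0.001],"twist":[0,0,0],"fingers":1},{"linear":[0.011,-0.0012,0.001],"twist":[0,0,0],"fingers":1},{"linear":[0.012,-0.0012,0.001],"twist":[0,0,0],"fingers":1},{"linear":[0.0125,-0.0012,0.001],"twist":[0,0,0],"fingers":1},{"linear":[0.0125,-0.0012,0.001],"twist":[0,0,0],"fingers":1}]' 25
python3 - <<'E'
from h import *
import cv2
th=np.radians(-17.35);t=np.array([.4886,-.0056])+.0005*np.array([np.cos(th),np.sin(th)]);Rm=np.array([[np.cos(th),-np.sin(th)],[np.sin(th),np.cos(th)]])
c,r,s=st();print('tool local',(c[:2]-t)@Rm,c[2],s['ft_force'])
p=viewer.camera_params('wrist');im,d=viewer.get_image('wrist');cv2.imwrite('pics/w8.png',im[:,:,::-1])
P=cloud(d,p['K'],p['cam_to_world']);L=np.concatenate([(P[...,:2]-t)@Rm,P[...,2:]],-1);im=im.astype(int);z=c[2]
m=(d>0)&(np.hypot(L[...,0],L[...,1]-.078)<.058)&(abs(L[...,2]-z)<.006)&(im[...,0]>im[...,1]+60)
q=L[m];print(m.sum(),circ(q[:,:2]),np.median(q[:,2]))
E
```

```text
time: 8.35
position: [0.4713, 0.0836, 0.0655]
tool_rot: [0.237, 1.558, -0.237]
ft_force: [-0.7, 0.1, -0.3]
grip_width: 0.058
tool local [-0.0436138   0.07993442] 0.06552935630129078 [-0.7088304   0.11465056 -0.33645878]
1746 (array([-0.00086898,  0.07875745,  0.04436617]), np.float64(0.0005517950185621872)) 0.06393713483268193
```

View pics/w8.png

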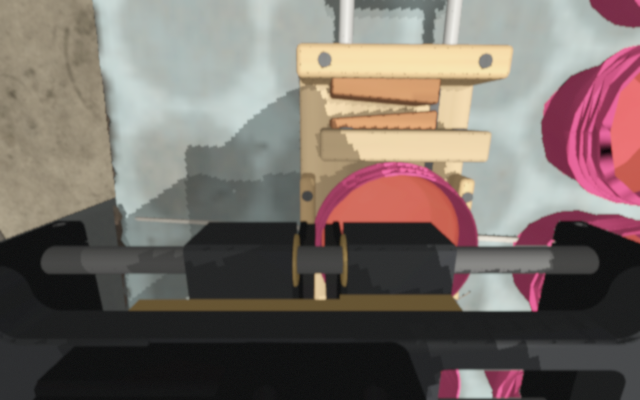

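```bash
python3 -m creep '[{"linear":[0,0,0],"twist":[0,0,0],"fingers":0.8},{"linear":[0,0,0],"twist":[0,0,0],"fingers":0.6},{"linear":[0,0,0],"twist":[0,0,0],"fingers":0.4},{"linear":[0,0,0],"twist":[0,0,0],"fingers":0.4},{"linear":[0,0,0],"twist":[0,0,0],"fingers":0.4},{"linear":[-0.005,0,0],"twist":[0,0,0],"fingers":0.4},{"linear":[-0.015,0,0],"twist":[0,0,0],"fingers":0.4},{"linear":[-0.03,0,0],"twist":[0,0,0],"fingers":0.4}]' 25
python3 -m creep '[{"linear":[-0.03,0,0],"twist":[0,0,0],"fingers":0.4},{"linear":[-0.065,0,0],"twist":[0,0,0],"fingers":0.4},{"linear":[-0.09,0,0],"twist":[0,0,0],"fingers":0.4},{"linear":[-0.11,0,0],"twist":[0,0,0],"fingers":0},{"linear":[-0.11,0,0],"twist":[0,0,0],"fingers":0}]' 
python3 - <<'E'
from h import *
import cv2
th=np.radians(-17.35);t=np.array([.4886,-.0056])+.0005*np.array([np.cos(th),np.sin(th)]);Rm=np.array([[np.cos(th),-np.sin(th)],[np.sin(th),np.cos(th)]])
p=viewer.camera_params('wrist');im,d=viewer.get_image('wrist');cv2.imwrite('pics/w9.png',im[:,:,::-1])
P=cloud(d,p['K'],p['cam_to_world']);L=np.concatenate([(P[...,:2]-t)@Rm,P[...,2:]],-1);im=im.astype(int)
m=(d>0)&(np.hypot(L[...,0],L[...,1]-.078)<.058)&(abs(L[...,2]-.066)<.006)&(im[...,0]>im[...,1]+60)
q=L[m];print(m.sum(),circ(q[:,:2]),np.median(q[:,2]))
A=np.c_[q[:,:2],np.ones(len(q))];print(np.linalg.lstsq(A,q[:,2],rcond=None)[0])
for c in('top','scene'):
  im,d=viewer.get_image(c)
  for l in ('wedge','wedge_tip'): print(nets.place_of(c,l)[:2])
cv2.imwrite('pics/s9.png',cv2.resize(im[150:330,200:480,::-1],None,fx=2.5,fy=2.5))
print(st()[0],st()[2]['joint_positions'],st()[2]['time'])
E
```

```text
time: 9.07
position: [0.4706, 0.0834, 0.0956]
tool_rot: [0.237, 1.56, -0.237]
ft_force: [-0.2, -0.6, 0.1]
grip_width: 0.296
time: 9.48
position: [0.4743, 0.0842, 0.2112]
tool_rot: [0.238, 1.548, -0.236]
ft_force: [0.3, 0.0, 0.4]
grip_width: 0.38
691 (array([-0.00107145,  0.07839155,  0.0445632 ]), np.float64(0.0008236694178392936)) 0.06495042883567226
[-0.01212793 -0.00356384  0.06515839]
[{'centre': [0.5452, 0.3457, -0.0019], 'conf': 0.6}]
[{'centre': [0.4529, -0.1128, 0.013], 'conf': 0.67}, {'centre': [0.6069, 0.3657, 0.0168], 'conf': 0.55}]
[{'centre': [0.5475, 0.3478, -0.0003], 'conf': 0.68}]
[{'centre': [0.6079, 0.3647, 0.0185], 'conf': 0.61}]
[0.47067325 0.08336551 0.20449539] [ 0.42945975 -0.00385207 -0.65179015  1.88101923 -0.00289511  1.26563709
 -0.52351999] 9.8333
```

View pics/w9.png

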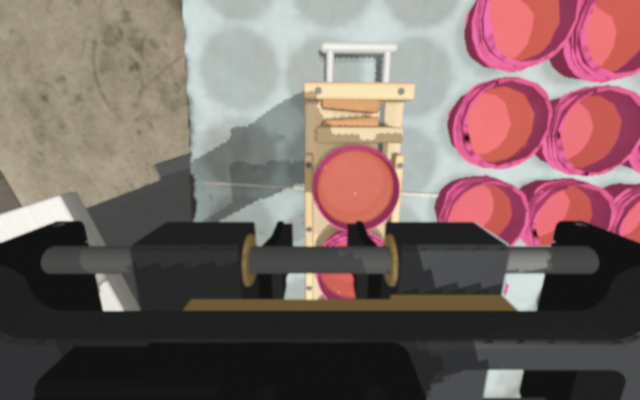

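View pics/s9.png

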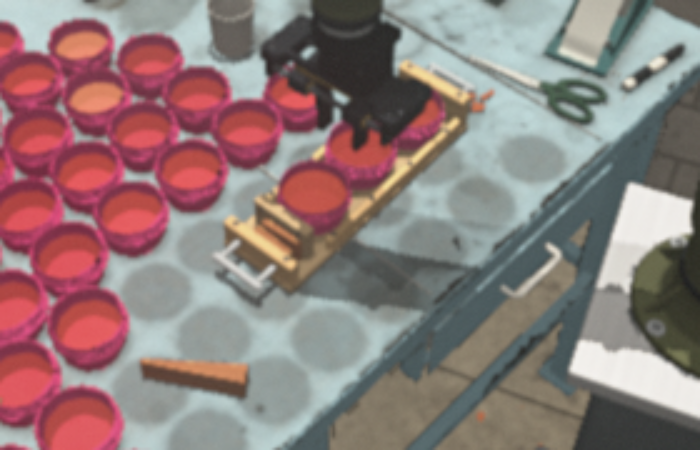

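```bash
python3 - <<'E'
from h import *
delta([.525,.342,.20],np.radians(-75))
E
```

```text
lin mm [  4.4 263.1 -25.1] |l| 0.264 twist [57.7 -0.1  0.1] t 9.83 F [0.1 0.5 0.1] w 0.492
```

```bash
python3 -m creep '[{"linear":[0,0.03,-0.003],"twist":[7,0,0],"fingers":0},{"linear":[0,0.065,-0.006],"twist":[14,0,0],"fingers":0},{"linear":[0,0.1,-0.009],"twist":[21,0,0],"fingers":0},{"linear":[0,0.135,-0.013],"twist":[28,0,0],"fingers":0},{"linear":[0,0.17,-0.016],"twist":[35,0,0],"fingers":0},{"linear":[0,0.205,-0.019],"twist":[42,0,0],"fingers":0},{"linear":[0,0.24,-0.022],"twist":[49,0,0],"fingers":0},{"linear":[0,0.263,-0.025],"twist":[56,0,0],"fingers":0}]'
python3 -m creep '[{"linear":[0,0,0],"twist":[1.7,0,0],"fingers":0},{"linear":[0,0,0],"twist":[1.7,0,0],"fingers":0},{"linear":[0,0,0],"twist":[1.7,0,0],"fingers":0}]'
cat >> h.py <<'E'
th=np.radians(-17.35);tt=np.array([.4886,-.0056])+.0005*np.array([np.cos(th),np.sin(th)]);Rm=np.array([[np.cos(th),-np.sin(th)],[np.sin(th),np.cos(th)]])
def loc(P): return np.concatenate([(P[...,:2]-tt)@Rm,P[...,2:]],-1)
def tow(x,y): return tt+Rm@[x,y]
def grab(name,tag):
    import cv2
    p=viewer.camera_params(name);im,d=viewer.get_image(name);np.savez(tag+'.npz',im=im,d=d,K=p['K'],T=p['cam_to_world'])
    cv2.imwrite(f'pics/{tag}.png',im[:,:,::-1]);return im.astype(int),d,cloud(d,p['K'],p['cam_to_world'])
E
python3 - <<'E'
from h import *
import cv2
delta([.525,.342,.20],np.radians(-75))
im,d,P=grab('wrist','w10')
m=(d>0)&(P[...,2]>.026)&(P[...,2]<.042)&(abs(P[...,0]-.547)<.09)&(abs(P[...,1]-.348)<.05)
q=P[m];print(m.sum(),np.median(q,0));print(cv2.minAreaRect((q[:,:2]*1e3).astype(np.float32)))
E
```

```text
time: 10.5
position: [0.5254, 0.3449, 0.2041]
tool_rot: [0.917, 1.371, -0.918]
ft_force: [0.4, -0.6, 0.6]
grip_width: 0.502
time: 10.75
position: [0.5254, 0.3416, 0.2043]
tool_rot: [0.933, 1.362, -0.937]
ft_force: [0.5, -0.3, 0.8]
grip_width: 0.505
lin mm [ 4.3 -0.2 -0.6] |l| 0.004 twist [6.  0.  0.1] t 10.75 F [ 0.5 -0.3  0.8] w 0.505
1636 [0.53421327 0.34738231 0.03528733]
((560.427001953125, 346.3509216308594), (156.20603942871094, 37.6643180847168), 4.262415885925293)
```

View pics/w10.png

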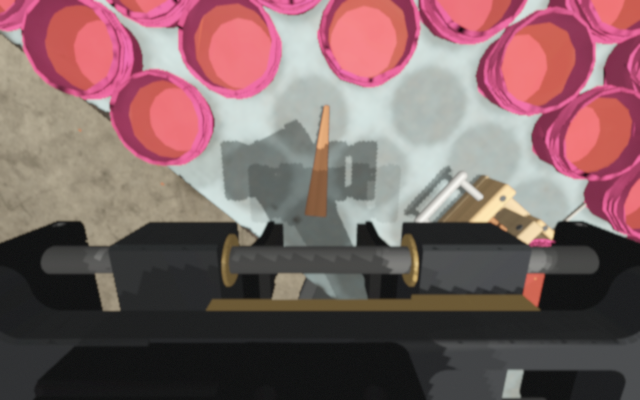

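```bash
python3 - <<'E'
from h import *
import cv2
f=np.load('w10.npz');d=f['d'];P=cloud(d,f['K'],f['T'])
m=(d>0)&(P[...,2]>.030)&(P[...,2]<.040);m[:100]=0;m[220:]=0;m[:,:295]=0;m[:,345:]=0
n,lab,stt,_=cv2.connectedComponentsWithStats(m.astype(np.uint8));k=1+np.argmax(stt[1:,4]);m=lab==k
q=P[m];print(stt[k],np.percentile(q[:,2],[5,50,95]))
v=q[:,:2]-q[:,:2].mean(0);_,_,V=np.linalg.svd(v,full_matrices=False);a=V[0]*np.sign(V[0][0]);b=np.array([-a[1],a[0]])
# centre line fit with binning
s=v@a;h=v@b
xs=[];ys=[]
for lo in np.arange(s.min()+.005,s.max()-.005,.008):
    k=(s>=lo)&(s<lo+.008);xs.append(lo+.004);ys.append((h[k].min()+h[k].max())/2)
pf=np.polyfit(xs,ys,1);ang=np.arctan2(a[1],a[0])+np.arctan(pf[0]);a=np.array([np.cos(ang),np.sin(ang)])
s=q[:,:2]@a;b=np.array([-a[1],a[0]])
print('yaw',np.degrees(ang),'len',np.ptp(s)); mid=a*(s.max()+s.min())/2
c0=q[:,:2].mean(0)+b*pf[1]; c0=c0+a*((s.max()+s.min())/2-c0@a);print('centre',c0,'tip',c0+a*.0625)
g=c0-a*.0225;print('grip',g)
delta([*g,.20],ang-np.pi/2)
E
```

```text
[ 304  105   25  113 1550] [0.0339502  0.03523669 0.03647344]
yaw 15.213117973355635 len 0.12503440834542878
centre [0.54482981 0.34959359] tip [0.60513959 0.36599422]
grip [0.52311829 0.34368936]
lin mm [ 4.6 -1.5 -3.7] |l| 0.006 twist [5.7 0.1 0.1] t 10.8 F [-0.1 -0.2  0.4] w 0.5
```

```bash
python3 -m creep '[{"linear":[0.03,-0.0015,-0.0037],"twist":[5.7,0,0],"fingers":0},{"linear":[0.065,-0.0015,-0.0037],"twist":[5.7,0,0],"fingers":0},{"linear":[0.1,-0.0015,-0.0037],"twist":[5.7,0,0],"fingers":0},{"linear":[0.13,-0.0015,-0.0037],"twist":[5.7,0,0],"fingers":0},{"linear":[0.145,-0.0015,-0.0037],"twist":[5.7,0,0],"fingers":0},{"linear":[0.145,-0.0015,-0.0037],"twist":[5.7,0,0],"fingers":0},{"linear":[0.145,-0.0015,-0.0037],"twist":[5.7,0,0],"fingers":0},{"linear":[0.145,-0.0015,-0.0037],"twist":[5.7,0,0],"fingers":0}]'
python3 - <<'E'
from h import *
delta([.5231,.3437,.0205],np.radians(-74.8))
grab('wrist','w11')
delta([.5231,.3437,.0205],np.radians(-74.8))
E
```

```text
time: 11.47
position: [0.5245, 0.3455, 0.0628]
tool_rot: [1.014, 1.322, -1.009]
ft_force: [-0.2, -0.1, 0.3]
grip_width: 0.504
lin mm [42.3 -2.   1.4] |l| 0.042 twist [-0.  -0.1 -0.2] t 11.47 F [-0.2 -0.1  0.3] w 0.504
lin mm [42.6 -2.2  1.6] |l| 0.043 twist [ 0.  -0.1 -0.2] t 11.52 F [ 0.9  0.7 -0.5] w 0.502
```

View pics/w11.png

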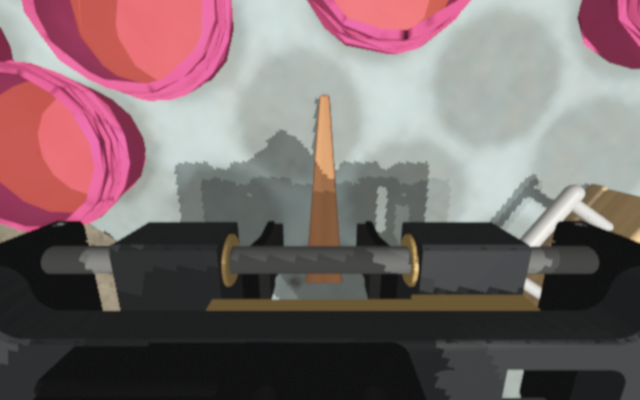

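```bash
python3 -m creep '[{"linear":[0.015,-0.002,0.0015],"twist":[0,0,0],"fingers":0},{"linear":[0.03,-0.002,0.0015],"twist":[0,0,0],"fingers":0},{"linear":[0.04,-0.002,0.0015],"twist":[0,0,0],"fingers":0},{"linear":[0.0425,-0.002,0.0015],"twist":[0,0,0],"fingers":0},{"linear":[0.0425,-0.002,0.0015],"twist":[0,0,0],"fingers":0},{"linear":[0.0425,-0.002,0.0015],"twist":[0,0,0],"fingers":0.5},{"linear":[0.0425,-0.002,0.0015],"twist":[0,0,0],"fingers":1},{"linear":[0.0425,-0.002,0.0015],"twist":[0,0,0],"fingers":1}]' 35
python3 -m creep '[{"linear":[0,0,0],"twist":[0,0,0],"fingers":1},{"linear":[0,0,0],"twist":[0,0,0],"fingers":1},{"linear":[0,0,0],"twist":[0,0,0],"fingers":1},{"linear":[0,0,0],"twist":[0,0,0],"fingers":1}]' 40
python3 - <<'E'
from h import *
delta([.5231,.3437,.0205],np.radians(-74.8))
E
```

```text
time: 12.18
position: [0.522, 0.3434, 0.0187]
tool_rot: [1.012, 1.323, -1.01]
ft_force: [0.2, 0.2, -0.1]
grip_width: 0.352
time: 12.52
position: [0.5218, 0.3431, 0.0185]
tool_rot: [1.012, 1.323, -1.011]
ft_force: [0.2, -0.7, 3.0]
grip_width: 0.234
lin mm [-2.   1.4 -0.3] |l| 0.002 twist [ 0. -0. -0.] t 12.52 F [ 0.2 -0.7  3. ] w 0.234
```

```bash
python3 -m creep '[{"linear":[-0.02,0,0],"twist":[0,0,0],"fingers":1},{"linear":[-0.05,0,0],"twist":[0,0,0],"fingers":1},{"linear":[-0.08,0,0],"twist":[0,0,0],"fingers":1},{"linear":[-0.1,0,0],"twist":[0,0,0],"fingers":1},{"linear":[-0.1,0,0],"twist":[0,0,0],"fingers":1}]' 40
python3 - <<'E'
from h import *
delta([*tow(-.149,.1567),.12],th-np.pi/2)
E
```

```text
time: 12.93
position: [0.5238, 0.3451, 0.1231]
tool_rot: [1.017, 1.32, -1.004]
ft_force: [0.8, 0.4, 0.3]
grip_width: 0.234
lin mm [   1.5 -166.8  117.1] |l| 0.204 twist [32.6 -0.3 -0.4] t 12.93 F [0.8 0.4 0.3] w 0.234
```

```bash
python3 -m creep '[{"linear":[0,-0.02,0.013],"twist":[4,0,0],"fingers":1},{"linear":[0,-0.045,0.032],"twist":[9,0,0],"fingers":1},{"linear":[0,-0.07,0.05],"twist":[14,0,0],"fingers":1},{"linear":[0,-0.095,0.067],"twist":[19,0,0],"fingers":1},{"linear":[0,-0.12,0.084],"twist":[24,0,0],"fingers":1},{"linear":[0,-0.14,0.1],"twist":[29,0,0],"fingers":1},{"linear":[0,-0.158,0.111],"twist":[32.6,0,0],"fingers":1},{"linear":[0,-0.167,0.117],"twist":[32.6,0,0],"fingers":1}]' 40
python3 -m creep '[{"linear":[0,0,0],"twist":[0,0,0],"fingers":1},{"linear":[0,0,0],"twist":[0,0,0],"fingers":1},{"linear":[0,0,0],"twist":[0,0,0],"fingers":1}]' 40
cat > wv.py <<'E'
from h import *
import cv2,sys
tag=sys.argv[1]
c,r,s=st();l=loc(c);print('TCP local',l.round(4),'zyaw-rel',np.degrees(np.arctan2(*r.as_matrix()[1::-1,2])-th)+90,'F',np.round(Rm.T@np.array(s['ft_force'])[:2],1),np.round(s['ft_force'][2],1),'w',round(s['grip_width'],3),'q7',round(s['joint_positions'][6],2),'t',s['time'])
im,d,P=grab('wrist',tag);L=loc(P)
wz=l[2]-.0185+.034
col=(im[...,0]>im[...,2]+40)
m=(d>0)&(abs(L[...,2]-wz)<.004)&(L[...,0]>l[0]+.012)&(L[...,0]<l[0]+.11)&(abs(L[...,1]-l[1])<.02)
q=L[m]
print('wedge top pts',m.sum())
if m.sum()>30:
    xs,ys=[],[]
    for lo in np.arange(q[:,0].min(),q[:,0].max()-.003,.006):
        k=(q[:,0]>=lo)&(q[:,0]<lo+.006)
        if k.sum()>4: xs.append(lo+.003);ys.append((q[k,1].min()+q[k,1].max())/2)
    pf=np.polyfit(xs,ys,1);tip=np.percentile(q[:,0],99.5);print('wedge yaw deg',np.degrees(np.arctan(pf[0])).round(2),'tip x',tip.round(4),'tip y',np.polyval(pf,tip).round(4),'ztop',np.median(q[:,2]).round(4))
E
python3 wv.py w12
```

```text
time: 13.6
position: [0.3887, 0.1833, 0.1166]
tool_rot: [1.429, 1.047, -1.435]
ft_force: [-0.0, -0.2, -0.6]
grip_width: 0.233
time: 13.85
position: [0.3915, 0.1868, 0.1179]
tool_rot: [1.429, 1.051, -1.428]
ft_force: [-0.5, 0.9, -0.4]
grip_width: 0.233
TCP local [-0.1506  0.1547  0.1179] zyaw-rel 0.00782465499888474 F [-0.8  0.7] -0.4 w 0.233 q7 -2.36 t 13.85
wedge top pts 3861
wedge yaw deg -0.62 tip x -0.0652 tip y 0.155 ztop 0.1345
```

View pics/w12.png

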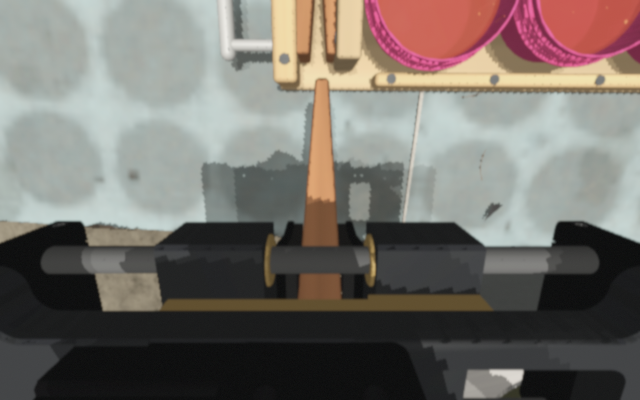

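```bash
python3 -m creep '[{"linear":[0.01,-0.001,-0.001],"twist":[-0.5,0,0],"fingers":1},{"linear":[0.03,-0.002,-0.001],"twist":[-0.5,0,0],"fingers":1},{"linear":[0.05,-0.002,-0.001],"twist":[-0.5,0,0],"fingers":1},{"linear":[0.068,-0.002,-0.001],"twist":[-0.5,0,0],"fingers":1},{"linear":[0.08,-0.002,-0.001],"twist":[-0.5,0,0],"fingers":1},{"linear":[0.085,-0.002,-0.001],"twist":[-0.5,0,0],"fingers":1},{"linear":[0.085,-0.002,-0.001],"twist":[-0.5,0,0],"fingers":1},{"linear":[0.085,-0.002,-0.001],"twist":[-0.5,0,0],"fingers":1}]' 40
python3 wv.py w13
```

```text
time: 14.57
position: [0.3895, 0.1883, 0.0328]
tool_rot: [1.422, 1.057, -1.423]
ft_force: [0.4, 0.0, 0.3]
grip_width: 0.236
TCP local [-0.1529  0.1555  0.0328] zyaw-rel 0.5215215977221987 F [0.3 0.1] 0.3 w 0.236 q7 -2.45 t 14.5667
wedge top pts 4248
wedge yaw deg 7.66 tip x -0.0435 tip y 0.1659 ztop 0.0494
```

View pics/w13.png

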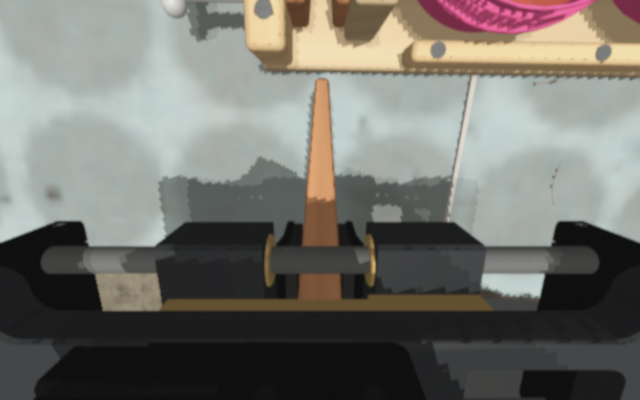

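```bash
sed -i 's/l\[0\]+.11)/l[0]+.0855)/' wv.py; python3 wv.py w14
```

```text
TCP local [-0.1525  0.1557  0.0334] zyaw-rel 0.5063438665986837 F [0.7 0.1] -1.2 w 0.234 q7 -2.45 t 14.6167
wedge top pts 3853
wedge yaw deg -0.09 tip x -0.0677 tip y 0.1568 ztop 0.05
```

```bash
python3 -m creep '[{"linear":[0.001,0.01,0],"twist":[0,0,0],"fingers":1},{"linear":[0.001,0.02,0],"twist":[0,0,0],"fingers":1},{"linear":[0.001,0.03,0],"twist":[0,0,0],"fingers":1},{"linear":[0.001,0.036,0],"twist":[0,0,0],"fingers":1},{"linear":[0.001,0.036,0],"twist":[0,0,0],"fingers":1},{"linear":[0.001,0.036,0],"twist":[0,0,0],"fingers":1}]' 40
python3 wv.py w15
```

```text
time: 15.17
position: [0.4243, 0.1771, 0.0319]
tool_rot: [1.423, 1.055, -1.424]
ft_force: [0.0, 0.7, 0.8]
grip_width: 0.234
TCP local [-0.1163  0.1552  0.0319] zyaw-rel 0.41498456987996235 F [-0.2  0.7] 0.8 w 0.234 q7 -2.42 t 15.1667
wedge top pts 4640
wedge yaw deg 4.75 tip x -0.031 tip y 0.1614 ztop 0.0486
```

View pics/w15.png

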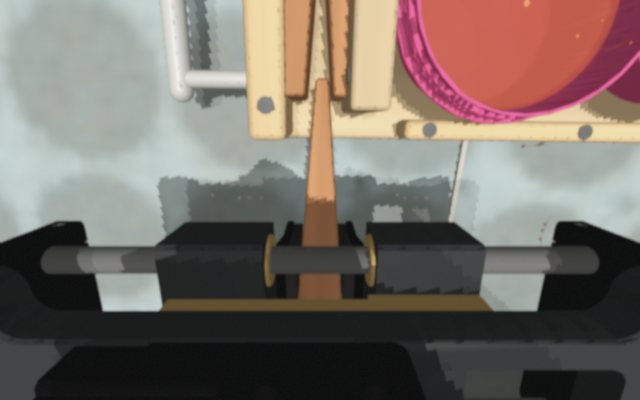

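```bash
python3 -m creep '[{"linear":[0,0.007,0],"twist":[0,0,0],"fingers":1},{"linear":[0.0005,0.014,0],"twist":[0,0,0],"fingers":1},{"linear":[0.001,0.021,0],"twist":[0,0,0],"fingers":1},{"linear":[0.001,0.026,0.0005],"twist":[0,0,0],"fingers":1},{"linear":[0.001,0.026,0.0005],"twist":[0,0,0],"fingers":1},{"linear":[0.001,0.026,0.0005],"twist":[0,0,0],"fingers":1}]' 40
python3 wv.py w16
```

```text
time: 15.72
position: [0.4489, 0.1691, 0.0309]
tool_rot: [1.423, 1.055, -1.424]
ft_force: [-0.7, 0.1, -0.1]
grip_width: 0.228
TCP local [-0.0905  0.1549  0.0309] zyaw-rel 0.4405648939691389 F [-0.7 -0.1] -0.1 w 0.228 q7 -2.41 t 15.7167
wedge top pts 6901
wedge yaw deg 2.16 tip x -0.0052 tip y 0.1592 ztop 0.048
```

View pics/w16.png

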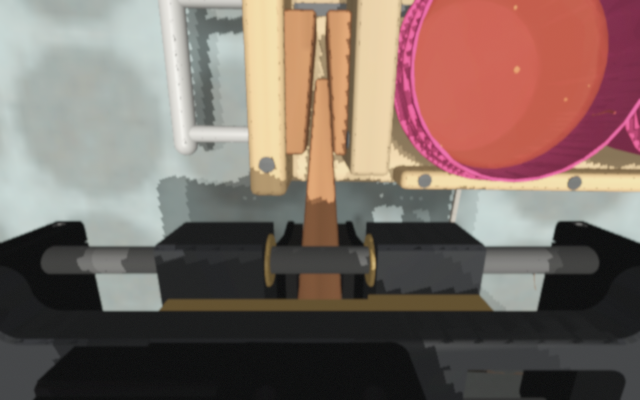

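```bash
python3 -m creep '[{"linear":[0.0003,0.006,0.0005],"twist":[0,0,0],"fingers":1},{"linear":[0.0005,0.012,0.001],"twist":[0,0,0],"fingers":1},{"linear":[0.0005,0.018,0.0015],"twist":[0,0,0],"fingers":1},{"linear":[0.0005,0.023,0.002],"twist":[0,0,0],"fingers":1},{"linear":[0.0005,0.027,0.0022],"twist":[0,0,0],"fingers":1},{"linear":[0.0005,0.027,0.0022],"twist":[0,0,0],"fingers":1},{"linear":[0.0005,0.027,0.0022],"twist":[0,0,0],"fingers":1}]' 45
python3 wv.py w17
```

```text
time: 16.35
position: [0.4709, 0.1609, 0.0304]
tool_rot: [1.418, 1.061, -1.427]
ft_force: [-9.8, 3.1, 7.2]
grip_width: 0.237
TCP local [-0.067   0.1537  0.0304] zyaw-rel 0.5819669434027332 F [-10.3   0.1] 7.2 w 0.237 q7 -2.38 t 16.35
wedge top pts 8789
wedge yaw deg -2.08 tip x 0.0182 tip y 0.1557 ztop 0.0481
```

View pics/w17.png

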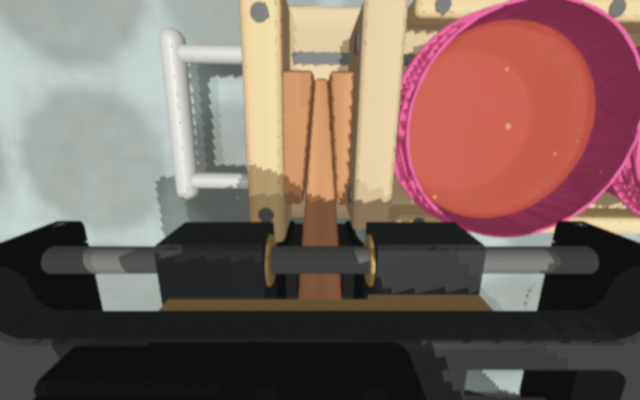

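```bash
python3 -m creep '[{"linear":[-0.0007,0.002,0],"twist":[0,0,0],"fingers":1},{"linear":[-0.0007,0.004,0.0003],"twist":[0,0,0],"fingers":1},{"linear":[-0.0007,0.006,0.0005],"twist":[0,0,0],"fingers":1},{"linear":[-0.0007,0.006,0.0005],"twist":[0,0,0],"fingers":1}]' 50
python3 wv.py w18
```

```text
time: 16.73
position: [0.4711, 0.1608, 0.0304]
tool_rot: [1.41, 1.069, -1.433]
ft_force: [-23.0, 6.6, 17.5]
grip_width: 0.23
TCP local [-0.0668  0.1536  0.0304] zyaw-rel 0.7474170786432239 F [-23.9  -0.6] 17.5 w 0.23 q7 -2.38 t 16.7333
wedge top pts 8904
wedge yaw deg -2.13 tip x 0.0185 tip y 0.1557 ztop 0.0481
```

View pics/w18.png

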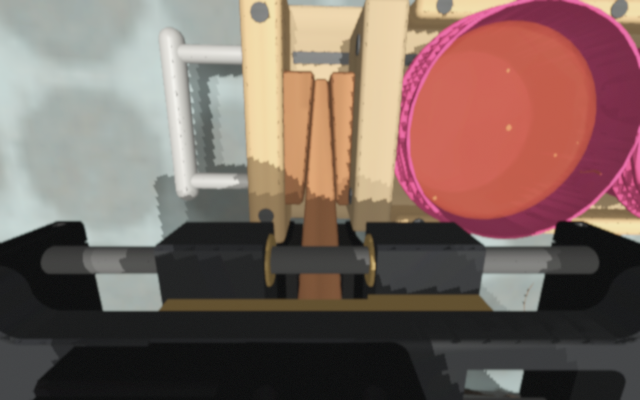

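```bash
python3 -m creep '[{"linear":[0,-0.007,0],"twist":[0,0,0],"fingers":1},{"linear":[0,-0.007,0],"twist":[0,0,0],"fingers":0.6},{"linear":[0,-0.007,0],"twist":[0,0,0],"fingers":0.3},{"linear":[0,-0.007,0],"twist":[0,0,0],"fingers":0.2},{"linear":[0,-0.007,0],"twist":[0,0,0],"fingers":0.2},{"linear":[0,-0.007,0],"twist":[0,0,0],"fingers":0.2}]' 50
python3 wv.py w19
python3 - <<'E'
from h import *
f=np.load('w19.npz');d=f['d'];L=loc(cloud(d,f['K'],f['T']))
m=(d>0)&(abs(L[...,1]-.1535)<.004)&(L[...,2]>.03)&(L[...,2]<.06)&(L[...,0]<.02)
q=L[m]
for lo in np.arange(-.1,.02,.01):
    k=(q[:,0]>=lo)&(q[:,0]<lo+.01)
    if k.sum()>3: print(lo.round(3),k.sum(),np.median(q[k,2]).round(4))
E
```

```text
time: 17.28
position: [0.4697, 0.1573, 0.0299]
tool_rot: [1.416, 1.057, -1.43]
ft_force: [-7.7, -0.3, 2.0]
grip_width: 0.384
TCP local [-0.0671  0.1498  0.0299] zyaw-rel 0.45706589141613563 F [-7.2 -2.6] 2.0 w 0.384 q7 -2.38 t 17.2833
wedge top pts 3595
wedge yaw deg 0.49 tip x 0.0182 tip y 0.1555 ztop 0.0487
-0.1 135 0.0393
-0.09 203 0.0413
-0.08 47 0.0428
-0.06 264 0.0491
-0.05 307 0.0514
-0.04 324 0.0539
-0.03 371 0.0564
-0.02 370 0.0586
-0.01 76 0.0561
-0.0 108 0.0482
0.01 205 0.048
```

View pics/w19.png

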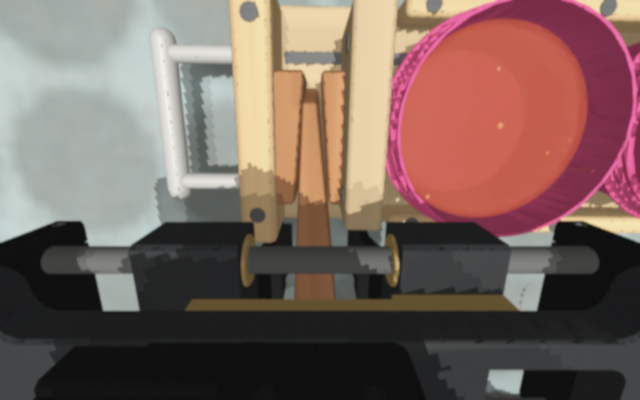

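```bash
python3 -m creep '[{"linear":[0,-0.004,-0.003],"twist":[0,0,0],"fingers":0},{"linear":[0,-0.01,-0.004],"twist":[0,0,0],"fingers":0},{"linear":[0,-0.02,-0.004],"twist":[0,0,0],"fingers":0},{"linear":[0,-0.03,-0.004],"twist":[0,0,0],"fingers":0},{"linear":[0,-0.03,-0.004],"twist":[0,0,0],"fingers":0}]' 50
python3 wv.py w20
python3 - <<'E'
from h import *
f=np.load('w20.npz');d=f['d'];L=loc(cloud(d,f['K'],f['T']))
m=(d>0)&(abs(L[...,1]-.1545)<.009)&(L[...,2]>.03)&(L[...,2]<.065)&(L[...,0]<.02)
q=L[m]
for lo in np.arange(-.13,.02,.01):
    k=(q[:,0]>=lo)&(q[:,0]<lo+.01)
    if k.sum()>3: print(lo.round(3),k.sum(),np.median(q[k,2]).round(4),np.percentile(q[k,1],[2,98]).round(4))
E
```

```text
time: 17.75
position: [0.4431, 0.1724, 0.0311]
tool_rot: [1.42, 1.056, -1.422]
ft_force: [-0.0, 0.4, -0.1]
grip_width: 0.498
TCP local [-0.097   0.1563  0.0311] zyaw-rel 0.5884629140495292 F [-0.2  0.4] -0.1 w 0.498 q7 -2.41 t 17.75
wedge top pts 4684
wedge yaw deg 2.25 tip x -0.0117 tip y 0.1579 ztop 0.0486
-0.1 205 0.0396 [0.1457 0.1632]
-0.09 551 0.0413 [0.1458 0.1632]
-0.08 603 0.0439 [0.1458 0.1631]
-0.07 665 0.0464 [0.146  0.1631]
-0.06 683 0.0488 [0.1467 0.1625]
-0.05 688 0.0513 [0.1477 0.162 ]
-0.04 807 0.0536 [0.1459 0.1631]
-0.03 944 0.0557 [0.1458 0.1634]
-0.02 1022 0.0578 [0.1459 0.1634]
-0.01 1120 0.0598 [0.1459 0.1634]
-0.0 1083 0.0496 [0.1458 0.1634]
0.01 707 0.0488 [0.1457 0.1634]
```

View pics/w20.png

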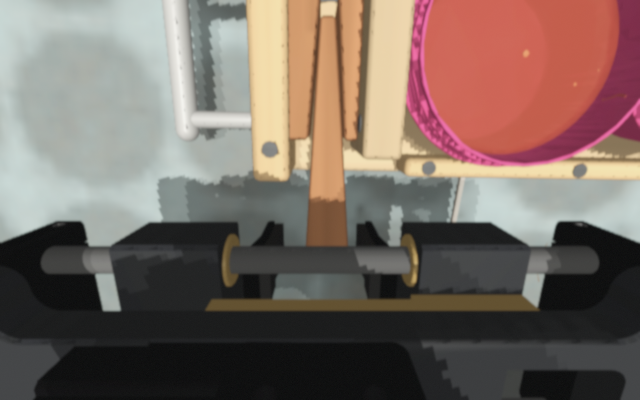

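```bash
python3 -m creep '[{"linear":[0.005,-0.005,0.001],"twist":[0,0,0],"fingers":0},{"linear":[0.012,-0.005,0.001],"twist":[0,0,0],"fingers":0},{"linear":[0.0145,-0.005,0.001],"twist":[0,0,0],"fingers":0},{"linear":[0.0145,-0.005,0.001],"twist":[0,0,0],"fingers":0.5},{"linear":[0.0145,-0.005,0.001],"twist":[0,0,0],"fingers":1},{"linear":[0.0145,-0.005,0.001],"twist":[0,0,0],"fingers":1},{"linear":[0.0145,-0.005,0.001],"twist":[0,0,0],"fingers":1},{"linear":[0.0145,-0.005,0.001],"twist":[0,0,0],"fingers":1}]' 50
python3 wv.py w21
```

```text
time: 18.47
position: [0.4404, 0.1722, 0.0168]
tool_rot: [1.423, 1.055, -1.423]
ft_force: [0.3, -0.3, -0.2]
grip_width: 0.28
TCP local [-0.0995  0.1553  0.0168] zyaw-rel 0.46838660931962295 F [ 0.4 -0.2] -0.2 w 0.28 q7 -2.43 t 18.4667
wedge top pts 135
wedge yaw deg -15.13 tip x -0.0142 tip y 0.1576 ztop 0.0327
```

View pics/w21.png

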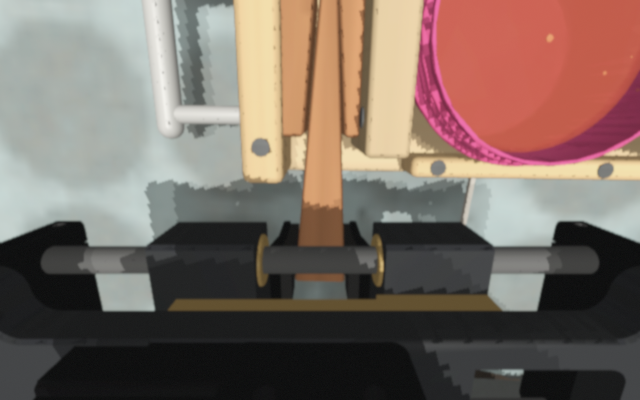

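```bash
python3 -m creep '[{"linear":[0,0,0],"twist":[0,0,0],"fingers":1},{"linear":[-0.003,-0.002,0],"twist":[0,0,-3],"fingers":1},{"linear":[-0.006,-0.003,0],"twist":[0,0,-6],"fingers":1},{"linear":[-0.009,-0.004,0],"twist":[0,0,-9],"fingers":1},{"linear":[-0.011,-0.004,0],"twist":[0,0,-12],"fingers":1},{"linear":[-0.0115,-0.004,0],"twist":[0,0,-13.5],"fingers":1},{"linear":[-0.0115,-0.004,0],"twist":[0,0,-13.5],"fingers":1}]' 55
python3 wv.py w22
cat > slope.py <<'E'
from h import *
import sys
f=np.load(sys.argv[1]+'.npz');d=f['d'];L=loc(cloud(d,f['K'],f['T']));im=f['im'].astype(int)
m=(d>0)&(abs(L[...,1]-.1545)<.0025)&(L[...,2]>.03)&(L[...,2]<.065)&(L[...,0]<.06)
q=L[m]
for lo in np.arange(-.13,.06,.01):
    k=(q[:,0]>=lo)&(q[:,0]<lo+.01)
    if k.sum()>3: print(lo.round(3),k.sum(),np.median(q[k,2]).round(4))
m=(d>0)&(abs(L[...,0])<.02)&(L[...,1]>.10)&(L[...,1]<.15)&(L[...,2]>.058)&(L[...,2]<.072)&(im[...,1]>130)
q=L[m];print('board y',np.percentile(q[:,1],[2,98]).round(4))
E
python3 slope.py w22
```

```text
time: 19.1
position: [0.4375, 0.1727, 0.0278]
tool_rot: [1.334, 1.255, -1.59]
ft_force: [0.7, -0.3, -1.0]
grip_width: 0.28
TCP local [-0.1024  0.155   0.0278] zyaw-rel 0.3494748633949456 F [ 0.7 -0. ] -1.0 w 0.28 q7 -2.29 t 19.1
wedge top pts 685
wedge yaw deg -1.38 tip x -0.0173 tip y 0.1548 ztop 0.0464
-0.12 12 0.048
-0.11 68 0.0482
-0.09 126 0.0483
-0.08 194 0.0483
-0.07 211 0.0483
-0.06 242 0.0485
-0.05 269 0.0485
-0.04 318 0.0486
-0.03 359 0.0487
-0.02 408 0.0487
-0.01 466 0.0488
-0.0 531 0.0489
0.01 60 0.0487
board y [0.1257 0.1403]
```

View pics/w22.png

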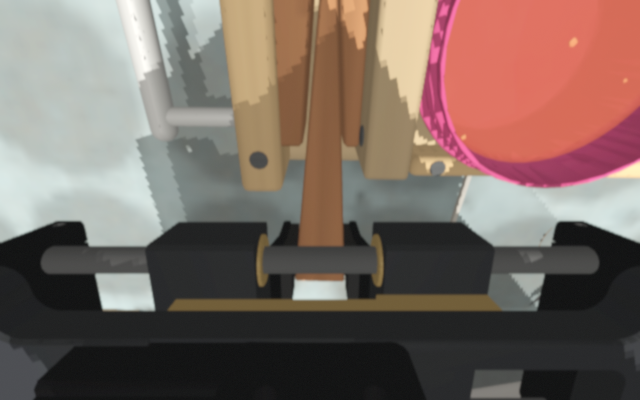

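```bash
python3 -m creep '[{"linear":[0,0.005,0],"twist":[0,0,0],"fingers":1},{"linear":[-0.0012,0.01,0.0004],"twist":[0,0,0],"fingers":1},{"linear":[-0.0024,0.015,0.0008],"twist":[0,0,0],"fingers":1},{"linear":[-0.0035,0.02,0.0012],"twist":[0,0,0],"fingers":1},{"linear":[-0.0047,0.025,0.0016],"twist":[0,0,0],"fingers":1},{"linear":[-0.0047,0.025,0.0016],"twist":[0,0,0],"fingers":1}]' 58
python3 wv.py w23;python3 slope.py w23
```

```text
time: 19.65
position: [0.461, 0.1641, 0.0269]
tool_rot: [1.332, 1.255, -1.588]
ft_force: [-0.2, 0.7, -0.2]
grip_width: 0.283
TCP local [-0.0775  0.1538  0.0269] zyaw-rel 0.4562771126815477 F [-0.4  0.6] -0.2 w 0.283 q7 -2.27 t 19.65
wedge top pts 587
wedge yaw deg -2.91 tip x 0.0076 tip y 0.1529 ztop 0.0456
-0.09 80 0.0471
-0.07 46 0.0474
-0.06 191 0.0473
-0.05 208 0.0474
-0.04 244 0.0475
-0.03 263 0.0475
-0.02 308 0.0476
-0.01 336 0.0477
-0.0 367 0.0478
0.01 421 0.0478
0.02 494 0.0479
0.03 330 0.0478
board y [0.1236 0.1366]
```

View pics/w23.png

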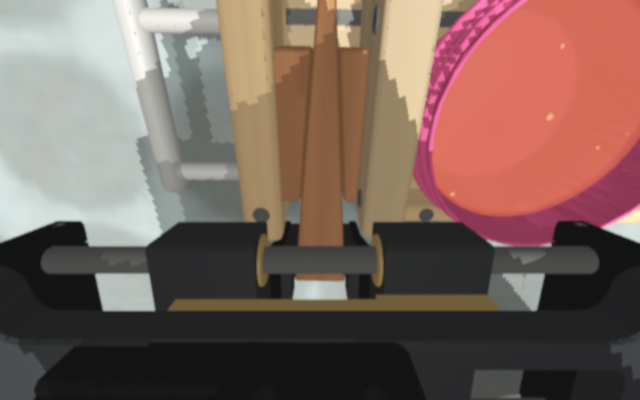

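```bash
python3 -m creep '[{"linear":[0,0,0],"twist":[0,0,0],"fingers":0.6},{"linear":[0,0,0],"twist":[0,0,0],"fingers":0.3},{"linear":[0,0,0],"twist":[0,0,0],"fingers":0},{"linear":[0,0,0],"twist":[0,0,0],"fingers":0},{"linear":[0,0,0],"twist":[0,0,0],"fingers":0},{"linear":[-0.005,-0.002,0],"twist":[0,0,0],"fingers":0},{"linear":[-0.02,-0.005,0],"twist":[0,0,0],"fingers":0},{"linear":[-0.045,-0.012,0],"twist":[0,0,0],"fingers":0}]' 55
python3 wv.py w24;python3 slope.py w24
```

```text
time: 20.37
position: [0.4572, 0.1641, 0.0724]
tool_rot: [1.328, 1.258, -1.592]
ft_force: [0.1, -0.3, 0.8]
grip_width: 0.495
TCP local [-0.081   0.1526  0.0724] zyaw-rel 0.47322191245143586 F [ 0.2 -0.2] 0.8 w 0.495 q7 -2.25 t 20.3667
wedge top pts 0
-0.09 66 0.0475
-0.08 106 0.0474
-0.07 114 0.0475
-0.06 119 0.0474
-0.05 144 0.0474
-0.04 148 0.0473
-0.03 160 0.0473
-0.02 175 0.0473
-0.01 202 0.0472
-0.0 216 0.0473
0.01 231 0.0471
0.02 263 0.0473
0.03 196 0.0471
board y [0.123 0.138]
```

View pics/w24.png

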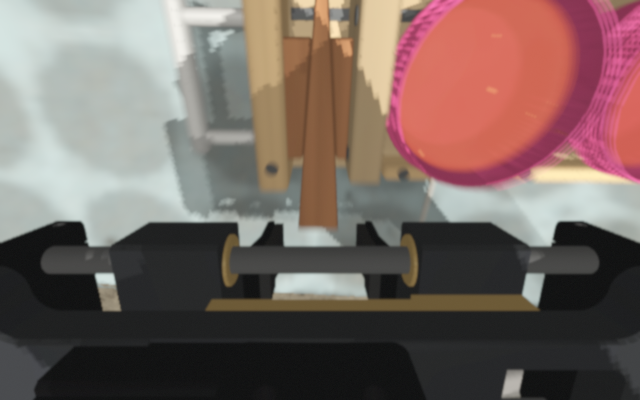

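```bash
python3 - <<'E'
from h import *
delta([*tow(-.120,.153),.085],th-np.pi/2)
f=np.load('w24.npz');d=f['d'];L=loc(cloud(d,f['K'],f['T']))
m=(d>0)&(abs(L[...,2]-.0474)<.0035)&(L[...,0]<-.062)&(L[...,0]>-.12)&(abs(L[...,1]-.153)<.017);q=L[m];print(m.sum(),'butt x',np.percentile(q[:,0],[.5,1,3]),'y',np.percentile(q[:,1],[1,99]))
E
```

```text
lin mm [  3.  -42.2   1.9] |l| 0.042 twist [ 0.5 -0.1 13.3] t 20.42 F [1.6 0.4 3.4] w 0.495
1232 butt x [-0.08691041 -0.08651601 -0.08556113] y [0.14277073 0.16680337]
```

```bash
python3 -m creep '[{"linear":[-0.01,-0.008,0.001],"twist":[0,0,3],"fingers":0.4},{"linear":[-0.01,-0.016,0.001],"twist":[0,0,6],"fingers":0.8},{"linear":[-0.005,-0.025,0.001],"twist":[0,0,9],"fingers":1},{"linear":[0,-0.034,0.001],"twist":[0.5,0,12],"fingers":1},{"linear":[0.003,-0.042,0.001],"twist":[0.5,0,13.3],"fingers":1},{"linear":[0.003,-0.042,0.001],"twist":[0.5,0,13.3],"fingers":1},{"linear":[0.003,-0.042,0.001],"twist":[0.5,0,13.3],"fingers":1},{"linear":[0.003,-0.042,0.001],"twist":[0.5,0,13.3],"fingers":1}]' 30
python3 wv.py w25
python3 - <<'E'
from h import *
delta([*tow(-.115,.1545),.030],th-np.pi/2)
E
```

```text
time: 21.08
position: [0.4202, 0.1756, 0.081]
tool_rot: [1.428, 1.052, -1.432]
ft_force: [0.4, -0.1, 0.5]
grip_width: 0.025
TCP local [-0.1199  0.1526  0.081 ] zyaw-rel -0.060814394180184195 F [ 0.4 -0. ] 0.5 w 0.025 q7 -2.37 t 21.0833
wedge top pts 0
lin mm [50.8  4.9 -2. ] |l| 0.051 twist [-0.1  0.   0.2] t 21.13 F [ 1.6 -0.4 -0.5] w 0.019
```

View pics/w25.png

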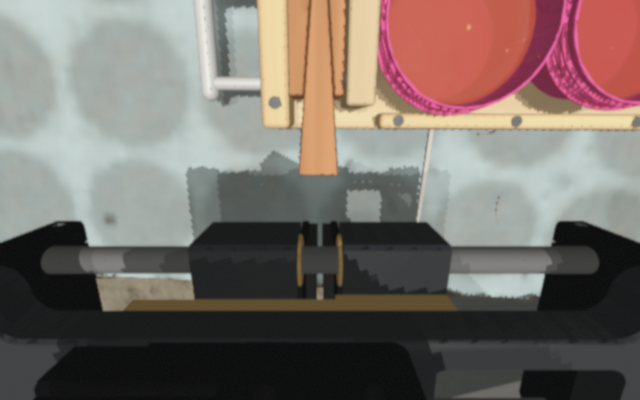

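Wedge lies flat, its butt at (319,175); the closed fingers are behind it. Lower at x −0.117 and advance.

```bash
python3 -m creep '[{"linear":[0.02,0.001,-0.002],"twist":[0,0,0],"fingers":1},{"linear":[0.038,0.001,-0.002],"twist":[0,0,0],"fingers":1},{"linear":[0.048,0.001,-0.002],"twist":[0,0,0],"fingers":1},{"linear":[0.051,0.001,-0.002],"twist":[0,0,0],"fingers":1},{"linear":[0.051,0.006,-0.002],"twist":[0,0,0],"fingers":1},{"linear":[0.051,0.012,-0.002],"twist":[0,0,0],"fingers":1},{"linear":[0.051,0.018,-0.002],"twist":[0,0,0],"fingers":1},{"linear":[0.051,0.018,-0.002],"twist":[0,0,0],"fingers":1}]' 30
python3 wv.py w26
```

```text
time: 21.8
position: [0.4391, 0.172, 0.0304]
tool_rot: [1.43, 1.051, -1.431]
ft_force: [1.0, -0.4, 0.3]
grip_width: 0.007
TCP local [-0.1007  0.1548  0.0304] zyaw-rel -0.11552532448723696 F [ 1.1 -0.1] 0.3 w 0.007 q7 -2.43 t 21.8
wedge top pts 8125
wedge yaw deg 1.32 tip x -0.0154 tip y 0.1565 ztop 0.0473
```

View pics/w26.png

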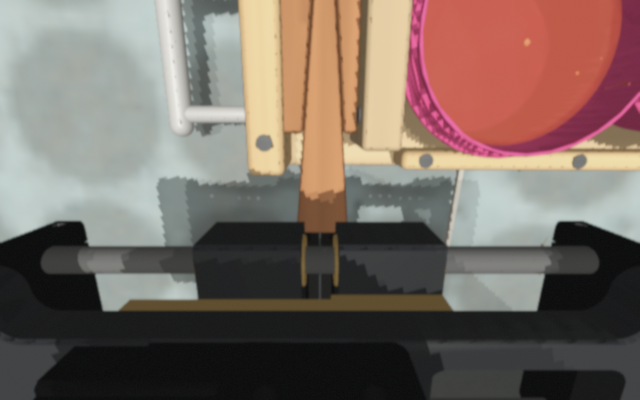

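```bash
python3 -m creep '[{"linear":[0,0.004,0],"twist":[0,0,0],"fingers":1},{"linear":[0,0.008,0.0002],"twist":[0,0,0],"fingers":1},{"linear":[0,0.012,0.0005],"twist":[0,0,0],"fingers":1},{"linear":[0,0.016,0.0008],"twist":[0,0,0],"fingers":1},{"linear":[0,0.016,0.0008],"twist":[0,0,0],"fingers":1}]'
python3 wv.py w27; python3 slope.py w27|tail -1
```

```text
time: 22.27
position: [0.4519, 0.1667, 0.0292]
tool_rot: [1.427, 1.053, -1.433]
ft_force: [-0.6, -0.6, 0.9]
grip_width: 0.005
TCP local [-0.0869  0.1535  0.0292] zyaw-rel -0.0368689305001908 F [-0.4 -0.7] 0.9 w 0.005 q7 -2.42 t 22.2667
wedge top pts 7385
wedge yaw deg -0.4 tip x -0.0017 tip y 0.1547 ztop 0.0472
board y [0.1221 0.1369]
```

```bash
python3 -m creep '[{"linear":[0,0.003,0.0002],"twist":[0,0,0],"fingers":1},{"linear":[0,0.006,0.0005],"twist":[0,0,0],"fingers":1},{"linear":[0,0.009,0.0007],"twist":[0,0,0],"fingers":1},{"linear":[0,0.009,0.0007],"twist":[0,0,0],"fingers":1}]'
python3 wv.py w28; python3 slope.py w28|tail -1
```

```text
time: 22.65
position: [0.4593, 0.1637, 0.0291]
tool_rot: [1.425, 1.054, -1.434]
ft_force: [-4.1, 2.1, 3.4]
grip_width: 0.002
TCP local [-0.079   0.1528  0.0291] zyaw-rel -0.01023716286138665 F [-4.5  0.7] 3.4 w 0.002 q7 -2.41 t 22.65
wedge top pts 7403
wedge yaw deg -1.13 tip x 0.0062 tip y 0.1537 ztop 0.0472
board y [0.1208 0.1357]
```

View pics/w28.png

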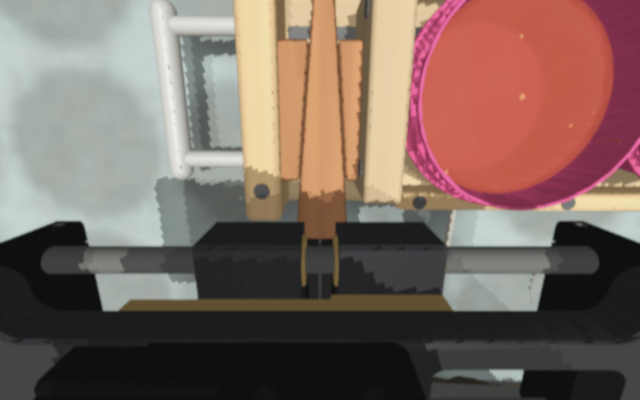

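```bash
python3 -m creep '[{"linear":[-0.0005,0.002,0.0002],"twist":[0,0,0],"fingers":1},{"linear":[-0.0005,0.004,0.0003],"twist":[0,0,0],"fingers":1},{"linear":[-0.0005,0.004,0.0003],"twist":[0,0,0],"fingers":1}]'
python3 wv.py w29|head -1
python3 -m creep '[{"linear":[-0.0005,0.002,0.0002],"twist":[0,0,0],"fingers":1},{"linear":[-0.0005,0.003,0.0002],"twist":[0,0,0],"fingers":1},{"linear":[-0.0005,0.003,0.0002],"twist":[0,0,0],"fingers":1}]'
python3 wv.py w30; python3 slope.py w30|tail -1
```

```text
time: 22.95
position: [0.4618, 0.1626, 0.0291]
tool_rot: [1.424, 1.056, -1.435]
ft_force: [-7.0, 2.0, 2.4]
grip_width: 0.004
TCP local [-0.0763  0.1526  0.0291] zyaw-rel 0.01666424200131189 F [-7.3 -0.2] 2.4 w 0.004 q7 -2.4 t 22.95
time: 23.25
position: [0.4634, 0.1619, 0.0292]
tool_rot: [1.423, 1.057, -1.436]
ft_force: [-8.2, 3.7, 1.2]
grip_width: 0.006
TCP local [-0.0745  0.1524  0.0292] zyaw-rel 0.04626366710785135 F [-9.   1.1] 1.2 w 0.006 q7 -2.4 t 23.25
wedge top pts 7775
wedge yaw deg -1.8 tip x 0.0106 tip y 0.1529 ztop 0.0473
board y [0.1201 0.135 ]
```

```bash
python3 -m creep '[{"linear":[0,0.002,0.0002],"twist":[0,0,0],"fingers":1},{"linear":[0,0.004,0.0003],"twist":[0,0,0],"fingers":1},{"linear":[0,0.004,0.0003],"twist":[0,0,0],"fingers":1},{"linear":[0,0.004,0.0003],"twist":[0,0,0],"fingers":1}]'
python3 wv.py w31; python3 slope.py w31|tail -1
python3 -m creep '[{"linear":[0,0.002,0.0002],"twist":[0,0,0],"fingers":1},{"linear":[0,0.003,0.0002],"twist":[0,0,0],"fingers":1},{"linear":[0,0.003,0.0002],"twist":[0,0,0],"fingers":1},{"linear":[0,0.003,0.0002],"twist":[0,0,0],"fingers":1}]'
python3 wv.py w32; python3 slope.py w32|tail -1
```

```text
time: 23.63
position: [0.4652, 0.1612, 0.0291]
tool_rot: [1.42, 1.06, -1.439]
ft_force: [-13.8, 3.9, 6.2]
grip_width: 0.006
TCP local [-0.0726  0.1522  0.0291] zyaw-rel 0.09582343683408112 F [-14.3  -0.3] 6.2 w 0.006 q7 -2.4 t 23.6333
wedge top pts 7579
wedge yaw deg -1.92 tip x 0.0126 tip y 0.1527 ztop 0.0473
board y [0.1198 0.1347]
time: 24.02
position: [0.4662, 0.1608, 0.0291]
tool_rot: [1.418, 1.062, -1.441]
ft_force: [-18.3, 5.3, 11.3]
grip_width: 0.004
TCP local [-0.0715  0.1521  0.0291] zyaw-rel 0.1342726386048696 F [-19.   -0.4] 11.3 w 0.004 q7 -2.4 t 24.0167
wedge top pts 7596
wedge yaw deg -1.1 tip x 0.0137 tip y 0.1529 ztop 0.0473
board y [0.1196 0.1345]
```

View pics/w32.png

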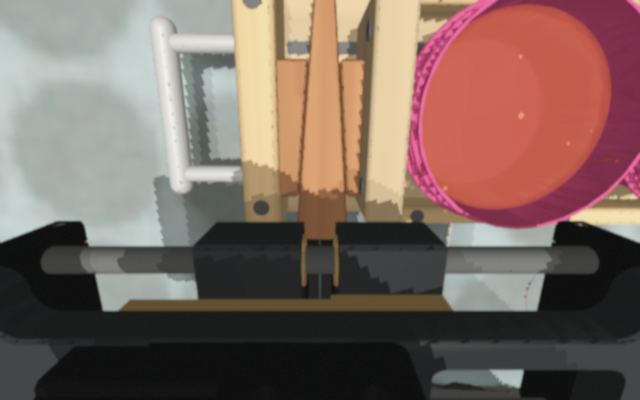

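```bash
python3 -m creep '[{"linear":[-0.001,-0.006,0],"twist":[0,0,0],"fingers":1},{"linear":[-0.002,-0.015,0],"twist":[0,0,0],"fingers":1},{"linear":[-0.002,-0.03,0],"twist":[0,0,0],"fingers":1},{"linear":[-0.01,-0.04,0],"twist":[0,0,0],"fingers":1},{"linear":[-0.03,-0.04,0],"twist":[0,0,0],"fingers":1},{"linear":[-0.06,-0.04,0],"twist":[0,0,0],"fingers":1},{"linear":[-0.095,-0.04,0],"twist":[0,0,0],"fingers":1},{"linear":[-0.12,-0.04,0],"twist":[0,0,0],"fingers":1}]'
python3 wv.py w33; python3 slope.py w33
python3 - <<'E'
from h import *
grab('scene','s33')
for l in ['tub_loose','tub_middle','tub_end','wedge','wedge_tip','steel_cup']:
    r=nets.place_of('scene',l);print(l,[(loc(np.array(q['centre'])).round(4),round(q['conf'],2)) for q in r[:2]])
E
```

```text
time: 24.73
position: [0.4368, 0.1702, 0.1533]
tool_rot: [1.43, 1.049, -1.428]
ft_force: [0.8, 0.0, 0.5]
grip_width: 0.004
TCP local [-0.1023  0.1524  0.1533] zyaw-rel -0.0383899502586047 F [0.8 0.3] 0.5 w 0.004 q7 -2.31 t 24.7333
wedge top pts 0
-0.07 6 0.047
-0.06 65 0.0471
-0.05 72 0.0471
-0.04 72 0.0473
-0.03 72 0.0473
-0.02 78 0.0474
-0.01 71 0.0472
-0.0 79 0.0472
0.01 80 0.0471
0.02 81 0.047
0.03 84 0.0471
0.04 75 0.0471
0.05 44 0.0471
board y [0.1194 0.1344]
tub_loose []
tub_middle [(array([ 0.0063, -0.0228,  0.0103]), 0.53)]
tub_end [(array([ 0.    , -0.1214,  0.0126]), 0.74)]
wedge [(array([0.0043, 0.1535, 0.0098]), 0.77)]
wedge_tip [(array([0.0661, 0.1532, 0.0303]), 0.56)]
steel_cup [(array([ 0.3066, -0.102 , -0.0018]), 0.67)]
```

View pics/w33.png

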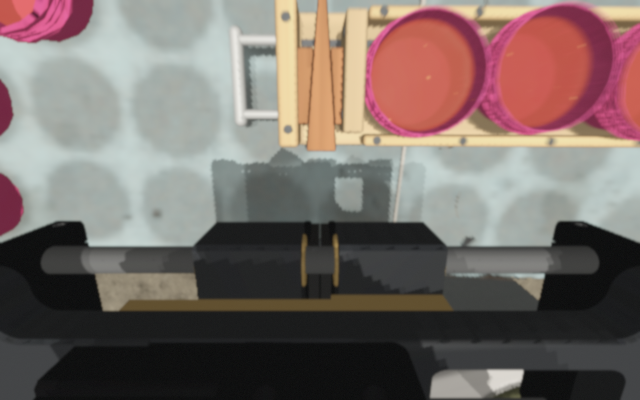

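View pics/s33.png

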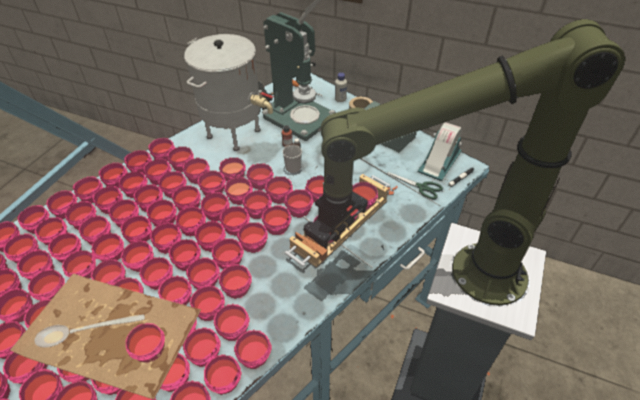

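```bash
python3 -m creep '[{"linear":[-0.03,0,0.03],"twist":[0,0,0],"fingers":1},{"linear":[-0.06,0,0.06],"twist":[0,0,0],"fingers":1},{"linear":[-0.09,0,0.09],"twist":[0,0,0],"fingers":1},{"linear":[-0.1,0,0.12],"twist":[0,0,0],"fingers":1},{"linear":[-0.1,0,0.15],"twist":[0,0,0],"fingers":1},{"linear":[-0.1,0,0.15],"twist":[0,0,0],"fingers":1},{"linear":[-0.1,0,0.15],"twist":[0,0,0],"fingers":1}]'
python3 - <<'E'
from h import *
im,d,P=grab('wrist','w34');L=loc(P)
for y in (.0715,-.024,-.12):
    m=(d>0)&(np.hypot(L[...,0],L[...,1]-y)<.053)&(abs(L[...,1]-y)<.044)&(abs(L[...,2]-.067)<.005)&(im[...,0]>im[...,1]+60)
    q=L[m];print(m.sum(),np.round(circ(q[:,:2])[0],4),np.median(q[:,2]).round(4),np.linalg.lstsq(np.c_[q[:,:2],np.ones(len(q))],q[:,2],rcond=None)[0].round(3))
m=(d>0)&(abs(L[...,1]-.1525)<.013)&(abs(L[...,2]-.047)<.003)&(L[...,0]<-.045)&(L[...,0]>-.12);q=L[m];print('butt',m.sum(),np.percentile(q[:,0],1) if m.sum() else '')
E
python3 slope.py w34|tail -1
```

```text
time: 25.72
position: [0.3904, 0.0258, 0.2497]
tool_rot: [1.429, 1.051, -1.435]
ft_force: [-0.7, 0.5, -0.3]
grip_width: 0.006
557 [-0.0016  0.0711  0.0444] 0.0671 [-0.001 -0.008  0.067]
542 [ 0.0008 -0.0235  0.0444] 0.0672 [0.    0.003 0.066]
659 [-0.0041 -0.1183  0.0445] 0.0667 [0.002 0.    0.066]
butt 292 -0.0611560485075824
board y [0.1193 0.1341]
```

View pics/w34.png

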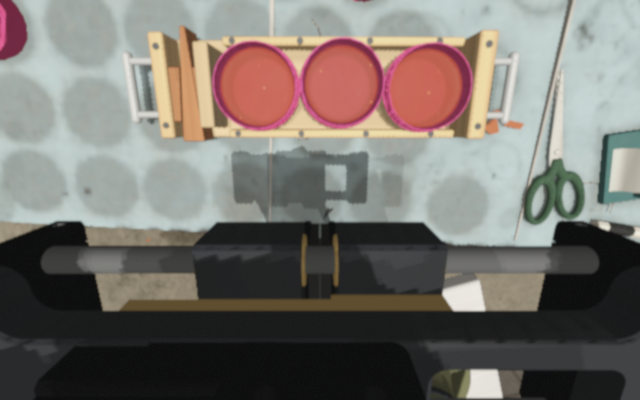

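```bash
python3 - <<'E'
from h import *
from bench import job
import numpy as np
viewer.get_image('top')
for l in('steel_cup','tub_lid_4'): print(l,[q['centre'] for q in nets.place_of('top',l)[:1]])
print(job.close_job())
E
```

```text
steel_cup [[0.7579, -0.1982, -0.0018]]
tub_lid_4 [[0.6358, -0.4227, -0.0006]]
the job is handed in; nothing more can be done
None
```

The tray is clamped and the job is handed in. The loose tub stands in the free place, and the wedge is driven in and stays put with the robot clear. `close_job()` gave no verdict.

**Getting there:** The wedge took two tries. On the first, the gripper finger hit the tray's end board. When I let go, the wedge slid back a little and tipped butt-down onto the bench. I gripped it again nearer the butt, levelled it, reinserted it, and pushed its butt with the closed fingers up to about 19 N.

**Last checks, at about 26 s of the 67 s:**

| Item | Measured (tray frame) | Needed |
|---|---|---|
| `tub_loose` y | 0.071 m | 0.058 to 0.082 m |
| `tub_middle` y | -0.024 m | -0.037 to -0.013 m |
| `tub_end` y | -0.118 m | -0.132 to -0.108 m |
| All three tubs, x | within 4 mm | within 12 mm |
| All three tubs, tilt | under 0.01 rad | under 0.1 rad |
| Sliding board, moved from fully back | about 10 mm | 9 to 13 mm |
| Wedge butt, out of the mouth | about 23 mm | 15 to 35 mm |

- **Wedge:** It lies flat, and its thin end is about 100 mm past the mouth. It did not move after I let go.
- **Bystanders:** The steel cup and the tub lid are where they started, within the few mm the detection can resolve.

**Not confirmed:** I could not measure the clamping force after release. That it is over 6 N is inferred from the push force rising steadily to 19 N and from nothing moving afterwards. An upward force of about 11 N also showed at the end of the push, and I did not trace its cause.

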